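Recover dropped check weights and calibrate the balance

TASK

The balance's brass check weights have been dropped under the low slatted shelf: reach in with the flat orange-handled rake and drag every one out onto the open bench, keeping your fingers off any weight that is still under there. Calibrate the balance: with the pan empty press its recessed red button right in with the yellow stylus, then lay all the weights flat on the pan, and with them on it press the button right in with the stylus once more. Finish with the weights on the pan, the rake lying the right way up on its grey sheet and the stylus on its blue mat, and leave the other glassware and bottles where they are.

Things in the scene. Friction and masses are not known exactly. Their poses are not given: they have to be found in the camera images.
- w1: Brass check weight, a flat disc 28 mm across and 10 mm high, about 50 g; origin at the centre of its underside, z along its axis. All weights are alike; two to four are present, the others are absent.
- w2: Brass check weight, a flat disc 28 mm across and 10 mm high, about 50 g; origin at the centre of its underside, z along its axis. All weights are alike; two to four are present, the others are absent.
- w3: Brass check weight, a flat disc 28 mm across and 10 mm high, about 50 g; origin at the centre of its underside, z along its axis. All weights are alike; two to four are present, the others are absent.
- w4: Brass check weight, a flat disc 28 mm across and 10 mm high, about 50 g; origin at the centre of its underside, z along its axis. All weights are alike; two to four are present, the others are absent.
- shelf: Fixed low slatted steel shelf; origin on the bench. Spans x -138..138, y -120..80 mm. Top 45 to 53 mm high, 45 mm clear below. Open along its +y edge (the way in). Bars 16 mm high close the back (inner face y -112) and ends (inner faces x +-130); 8 mm posts at the corners. Weights start at y -30..35 mm, in lanes about 50 mm apart along x. Slats run along y: 6 mm wide, 18 mm gaps.
- rake: Rake, 160 g; origin on its underside below the grip. Orange upright grip 30 mm in x, 16 in y, 6 to 64 high, on a foot 60 x 44 x 6. Bar 18 wide, 14 to 18 high, runs along +x to an upright cross lip at x 200 to 204, 44 wide, 0 to 18 high; cheeks 12 high run from its ends 10 mm back towards the grip, 36 mm apart. A weight fits under the bar, before the lip. It stands on foot and lip.
- rake_lip (a point): Foot of the rake's lip, middle of the face turned to the grip, 200 mm along +x from the rake's origin.
- rake_sheet: Thin grey sheet let into the bench, flush with it, 320 mm along its x and 140 mm along its y, origin at its centre: the rake's place.
- balance: White top-loading balance, fixed, 200 mm (x) by 220 mm (y), housing up to 55 mm high, front towards its -x; origin on the bench under its centre.
- pan (a point): Centre of the top of the steel weighing pan, a flat plate 130 mm along the balance's x and 170 mm along its y, its top 66 mm above the bench. Axes as the balance's.
- button_mouth (a point): Centre of the mouth of the blue square well (16 mm square opening, 10 mm deep, 28 mm over all) that stands out of the front face of the balance, 30 mm above the bench. The red button lies 5 mm inside the mouth and is pressed along the balance's +x.
- zero (a joint): Travel of the red button (13 mm across), m: 0 out, 0.004 fully in; a spring of 1 to 4 N brings it back.
- stylus: Stylus (40 g): yellow square handle 70 mm along x, 14 mm wide and 14 mm high, with a steel pin 6 mm thick running 50 mm on from its +x end at mid-height. Origin on its underside, below the middle of the handle.
- stylus_tip (a point): End of the stylus's pin, 85 mm along +x from its origin and 7 mm up.
- stylus_mat: Blue rubber mat, fixed, 110 mm (x) by 150 mm (y), 3 mm thick, origin at its centre on the bench: the stylus's place.
- amber: Amber bottle 64 mm across, 150 mm high, back of the bench; leave alone. Origin under its centre.
- beaker: Glass beaker 64 mm across, 80 mm high; leave alone. Origin under its centre.
- washbottle: White bottle 44 mm across, 110 mm high, standing on a back corner of the shelf; leave alone. Origin under its centre.
- stopper: Red stopper 36 mm across, 30 mm high; leave alone. Origin under its centre.
- flask: Conical glass flask 80 mm across, 118 mm high; leave alone. Origin under its centre.
- jar: Glass jar 60 mm across, 60 mm high; leave alone. Origin under its centre.
- boat: White square dish 70 x 70 x 20 mm; leave alone. Origin under its centre.
Things that resemble listed ones, but are neither listed nor needed, are in the scene too. Several things have the shape of the stylus; the one meant has the colours described above.

How it is judged:
By the outcome, as a careful person would: the job done as asked, in the order asked, and still so for the second after the job is handed in, with the robot touching nothing.
Of w1, w2, w3, w4 only 2 to 4 are there at a start; the rules pass over those that are not, and their reading is None.
At some moment in a run one of w1, w2, w3, w4, stylus may be knocked a few centimetres aside while the robot is not near it.
Once in a run the grip may slacken for a moment while it holds something.
It also fails if it takes over 210 s, if anything falls off the work surface, if the arm or the gripper's body presses on something with over 40 N, if the wrist force passes 120 N, or if a joint passes its speed limit or range.

ROBOT

A 6-joint arm with a two-finger parallel gripper is mounted at the origin on the work surface. World frame = base frame: x ahead of the robot, y to its left, z up, the work surface at z = 0. Lengths are in mm, angles in rad, forces in N, time in s.
With the tool pointing down it reaches from about 375 to 975 mm from the base axis. Payload 3.8 kg.
Tool frame: the origin (TCP) lies midway between the tips of the shut fingers; the grasp point (between the pads) lies 19 mm behind it; z points along the fingers, y is the line along which they close (so a half turn about z gives the same grasp; the last joint's range is limited). The gripper opens to 88 mm and grips with 3 to 60 N. Pads are 18 mm wide; open, the fingers measure 123 mm over their backs; the gripper's body (75 mm by 187 mm) begins 45 mm behind the grasp point.
Start: joints at [-0.037, 0.264, 1.604, -0, 1.274, -0.037], TCP at [674.995, -0.002, 238.706] pointing down, gripper open.
Joint ranges: [-2.63, 2.63], [-0.94, 2.18], [0.31, 2.57], [-1.31, 4.45], [0, 2.66], [-2.55, 2.55]. Speed limits (rad/s): [2.57, 2.57, 3.14, 3.14, 3.14, 3.14].

INTERFACE

Orientations are given as a rotation vector (axis times angle).
In Python, from cell import get_state, snapshot, camera_info, hand_in gives the robot as it stands.
- The arm moves only by the tool carry_out, never from a script. Its argument "rows" is a list of rows, each an object of numbers: "x", "y", "z": the shift along the tool's x, y, z in m; "turn": the turn about the tool's z in degrees; "gripper": the gripper command: -1 is shut, 1 is fully open, values between are in proportion. A call has 1 to 8 rows; each row shifts and turns the commanded pose from where the row before left it, along the tool's axes as they then stand; what a row does not reach is not made up. A row lasts 1/10 s, in which the tool goes at most 50 mm and 8.59 degrees, less where a joint would pass 70% of its speed; a pose out of reach is approached as far as the arm can. A call is refused whole if a number of a shift passes 0.05 or a number of a turn 8.59, either way. A call with a gripper value outside its range is refused whole. The fingers move at their own pace and stop on an object; "squeeze" is the grip in N (left out, the last holds). Time passes only in rows, so rows that do not move let the fingers close. It gives the time, the measured TCP pose, the force, the opening and the grip force at its end, in the units of the state.
- get_state(): the state, without advancing time (a new reading comes with each control period).
- snapshot(name): name is "scene" or "side" or "wrist"; returns the picture (480x640x3 uint8, red, green, blue); there is no depth.
- camera_info(name): a dict with "camera_matrix" (3x3 intrinsics, pixels), "eye" and "rotation" of the camera in the world. Camera axes: x right, y down, z forward; pixel columns grow to the right and rows downward; lengths in mm; the calibration is good to about 2 mm. A picture is of the moment at which its call begins: read the wrist's pose just before it. camera_info takes no time and is no camera call; for the wrist camera it gives the pose at the moment of the call.
- hand_in(): hands the job in; it is judged then, once.
The state is a dict: "clock": time; "joint_pos": joint angles; "dq": joint speeds; "joint_efforts": joint torques, N m; "eef_pos": TCP position; "tool_rot": TCP orientation; "force": force on the tool from outside, world axes, zero at the start; "moment": the same for the moment, N m; "finger_gap": finger opening in mm; "finger_force": force on a finger pad.
Only numpy, scipy, OpenCV 4.12 (cv2) and the standard library are available. Lean on these libraries where they do the work, as an engineer would, in place of code of your own. Each camera call takes 0.05 s, during which the arm holds its last target. There are 200 camera calls.

## Working session

There is one attempt and no reset: what is moved stays moved. The work goes in short steps, Python scripts to look and compute and a tool call to move; the robot and the scene stay as the last step left them, time stands still between calls to the robot, and variables do not carry over. Pictures are saved under pics/ and viewed, at most 14 in all, crops included, and the job is handed in when it is done.

Besides the shell and the picture viewer there is one more tool, called after "Call:" in YAML: its name, and indented under it one key for each argument. carry_out: Moves the arm, as the interface text tells. Its arguments: {"type":"object","properties":{"rows":{"type":"array","items":{"type":"object","properties":{"x":{"type":"number"},"y":{"type":"number"},"z":{"type":"number"},"turn":{"type":"number"},"gripper":{"type":"number"}}}},"squeeze":{"type":"number"}},"required":["rows"]}

```bash
ls; mkdir -p pics; python3 - <<'E'
from cell import *
import cv2
print(get_state())
for n in ("scene","side","wrist"):
    i=camera_info(n); print(n,i)
    cv2.imwrite(f"pics/{n}0.png",snapshot(n)[:,:,::-1])
E
```

```text
pics
{'clock': 0.0, 'joint_pos': array([-3.69069948e-02,  2.64737049e-01,  1.60536979e+00, -1.62422297e-05,
        1.27369054e+00, -3.68970760e-02]), 'dq': array([-1.66307951e-03,  2.30863688e-04,  8.66653333e-05, -9.20721165e-04,
       -1.42907483e-03,  1.14711986e-03]), 'joint_efforts': array([-9.59501231e-04, -5.02113855e+01, -3.56871557e+01,  7.25938403e-02,
        2.92220683e-02, -1.93505334e-04]), 'eef_pos': array([6.74291063e+02, 1.43176289e-02, 2.37401126e+02]), 'tool_rot': array([-2.22031174, -2.22030031,  0.00237348]), 'force': array([-0.46348056,  0.44096922,  0.27686868]), 'moment': array([ 0.03709695,  0.01641663, -0.02188646]), 'finger_force': 0.0, 'finger_gap': 88.29691155463621}
scene {'camera_matrix': array([[545.77699495,   0.        , 323.50879545],
       [  0.        , 545.77699495, 243.48140854],
       [  0.        ,   0.        ,   1.        ]]), 'eye': array([1101.93018255, -604.60375971, 1027.02479472]), 'rotation': array([-2.27032151, -0.83009511,  0.34182245])}
side {'camera_matrix': array([[448.33017352,   0.        , 313.60871325],
       [  0.        , 448.33017352, 238.43320035],
       [  0.        ,   0.        ,   1.        ]]), 'eye': array([ 370.22969864, -718.01797505,  653.39792911]), 'rotation': array([-2.22568655,  0.21893472, -0.10480059])}
wrist {'camera_matrix': array([[390.23179711,   0.        , 315.76834973],
       [  0.        , 390.23179711, 241.58715375],
       [  0.        ,   0.        ,   1.        ]]), 'eye': array([673.88381815,  83.15359295, 381.88038002]), 'rotation': array([ 2.81221447e+00,  1.46605452e-03, -2.79454588e-03])}
```

View pics/scene0.png

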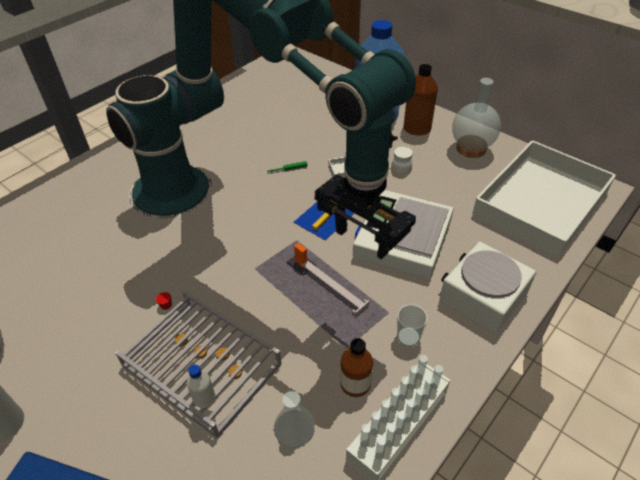

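View pics/side0.png

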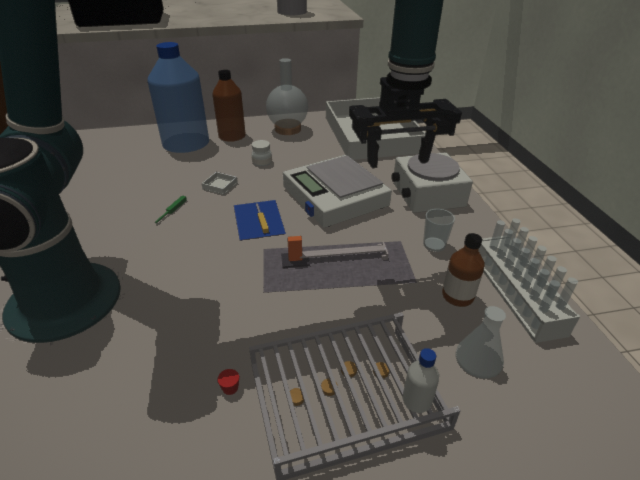

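View pics/wrist0.png

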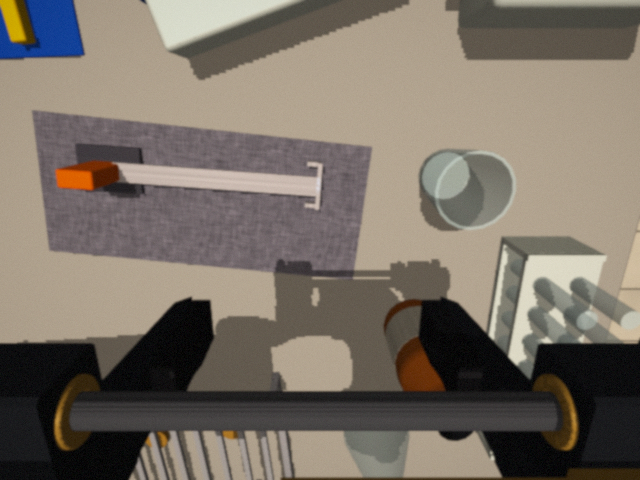

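```bash
cat > h.py <<'E'
import cv2, numpy as np
from cell import *
from scipy.spatial.transform import Rotation as R
np.set_printoptions(precision=1,suppress=True)
def cast(info,uv,z):
    uv=np.atleast_2d(np.array(uv,float)); K=info["camera_matrix"]
    d=np.c_[uv,np.ones(len(uv))]@np.linalg.inv(K).T@R.from_rotvec(info["rotation"]).as_matrix().T
    e=info["eye"]; return e+d*((z-e[2])/d[:,2])[:,None]
def proj(info,p):
    p=np.atleast_2d(np.array(p,float)); c=(p-info["eye"])@R.from_rotvec(info["rotation"]).as_matrix(); q=c@info["camera_matrix"].T
    return q[:,:2]/q[:,2:]
HSV=dict(orange=((4,170,120),(11,255,255)),yellow=((20,150,110),(32,255,255)),brass=((11,120,60),(22,255,255)),blue=((105,150,60),(125,255,255)),red=((0,200,90),(3,255,255)))
def mask(img,c): return cv2.inRange(cv2.cvtColor(img,cv2.COLOR_RGB2HSV),*[np.array(v) for v in HSV[c]])
def blobs(img,c,amin=12):
    cs,_=cv2.findContours(cv2.morphologyEx(mask(img,c),cv2.MORPH_CLOSE,np.ones((3,3))),cv2.RETR_EXTERNAL,cv2.CHAIN_APPROX_NONE)
    return [(cv2.contourArea(k),k) for k in cs if cv2.contourArea(k)>=amin]
E
python3 - <<'E'
from h import *
for n in ("scene","side","wrist"):
    im=cv2.imread(f"pics/{n}0.png")[:,:,::-1].copy(); i=camera_info(n)
    for c,z in (("orange",40),("yellow",14),("brass",10),("blue",3)):
        for a,k in blobs(im,c):
            r=cv2.minAreaRect(k); print(n,c,a,np.array(r[0]),np.array(r[1]),cast(i,r[0],z)[0],cast(i,cv2.boxPoints(r),z)[:,:2].ravel() if c in("yellow","blue") else '')
S=camera_info("side");C=camera_info("scene");W=camera_info("wrist")
print("shelf top corners scene", cast(C,[(188,299),(119,354),(214,424),(279,352)],53)[:,:2].ravel())
print("side", cast(S,[(253,352),(277,463),(456,415),(402,322)],53)[:,:2].ravel())
print("sheet wrist",cast(W,[(33,110),(371,147),(355,278),(50,249)],0)[:,:2].ravel())
print("lip wrist",cast(W,[(320,164),(319,208)],18)[:,:2].ravel(),"bar",cast(W,[(142,172),(318,186)],18)[:,:2].ravel())
print("sheet scene",cast(C,[(291,239),(387,313),(347,343),(256,269)],0)[:,:2].ravel())
a=cv2.imread("pics/side0.png"); b=cv2.imread("pics/scene0.png")
o=np.hstack([cv2.resize(a[140:240,230:400],None,fx=3,fy=3,interpolation=2)[:300],cv2.resize(b[180:280,290:450],None,fx=3,fy=3,interpolation=2)[:300]])
cv2.imwrite("pics/c1.png",o[:,:800] if 0 else cv2.resize(o,(800,int(300*800/o.shape[1]))))
E
```

```text
scene orange 48.0 [300.  247.5] [11.   5.6] [459.4  44.6  40. ] 
scene yellow 65.0 [320.5 220. ] [ 3.5 19.1] [417.8 170.1  14. ] [415.  141.  409.2 202.8 420.5 199.7 426.1 138.2]
scene brass 13.5 [238.3 374.3] [2.1 8.5] [ 582.4 -285.8   10. ] 
scene brass 42.5 [232.  368.7] [ 5.5 11.9] [ 562.8 -285.2   10. ] 
scene brass 526.5 [356.5 363.5] [31. 31.] [ 755.6 -106.9   10. ] 
scene brass 38.0 [202.5 353.5] [ 4.2 11.3] [ 486.9 -300.8   10. ] 
scene brass 47.5 [219.5 351.2] [ 5.5 12.1] [ 510.6 -273.3   10. ] 
scene brass 14.5 [196.3 348.3] [2.1 8.5] [ 466.4 -300.9   10. ] 
scene brass 33.5 [178.3 336.8] [ 4.2 12. ] [ 413.2 -307.1   10. ] 
scene brass 41.5 [300.8 248.8] [13.4  5.7] [444.3  62.3  10. ] 
scene brass 42.5 [321.  220.5] [ 4.9 20.5] [417.3 172.5  10. ] 
scene brass 49.5 [385. 214.] [16.9  4.1] [533.1 301.5  10. ] 
scene brass 111.0 [469.4 151.7] [27.7  9.9] [568.8 683.5  10. ] 
scene brass 305.0 [426.3  84.5] [21.8 19.6] [259.1 923.2  10. ] 
scene blue 1304.5 [ 55.5 466. ] [26. 97.] [ 456.9 -636.9    3. ] [ 363.8 -683.4  505.5 -563.9  546.9 -592.   409.8 -707.8]
scene blue 86.
[... 2197 characters left out ...]
s 1607.0 [414.3 371.3] [60.4 37.8] [ 785.4 -199.6   10. ] 
wrist brass 222.0 [401.2 308.2] [12.4 40.8] [ 764.8 -119.2   10. ] 
wrist brass 1195.0 [ 87.5 176.1] [26.2 61.6] [455.6  21.7  10. ] 
wrist brass 344.0 [17.7 22.3] [45.1 22.6] [421.  151.7  10. ] 
wrist blue 3090.5 [41.  28.5] [57. 82.] [435.2 148.3   3. ] [405.3 169.8 474.9 169.8 466.4 125.9 393.8 125.8]
shelf top corners scene [ 380.4 -241.3  381.4 -425.7  645.6 -400.7  631.3 -209.5]
side [ 362.1 -242.1  377.1 -429.1  639.9 -411.3  624.4 -228.5]
sheet wrist [410.6  81.4 726.   48.1 715.3 -88.5 396.2 -56. ]
lip wrist [677.2  34.4 676.4  -7.3] bar [511.7  26.9 675.4  13.9]
sheet scene [395.3  78.2 724.5  47.  704.6 -75.1 398.3 -52.6]
```

View pics/c1.png

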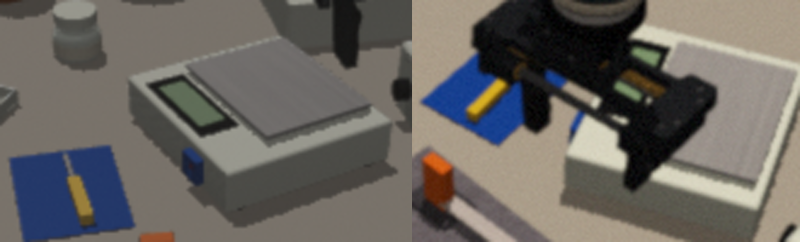

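Call:
carry_out:
  rows:
    - {"x": -0.048,"y": -0.035,"gripper": 1}
    - {"x": -0.048,"y": -0.035}
    - {"x": -0.048,"y": -0.035}
    - {"x": -0.048,"y": -0.035}
    - {"x": -0.048,"y": -0.035}
    - {"x": 0}
    - {"x": 0}

```text
$.rows[0]: bad value
```

```bash
cat > look.py <<'E'
import sys
from h import *
def look(tag,names=("wrist",),cols=(("brass",10),)):
    st=get_state(); print(st["clock"],st["eef_pos"],R.from_rotvec(st["tool_rot"]).as_euler("ZYX",degrees=True),st["finger_gap"],st["finger_force"],st["force"])
    out={}
    for n in names:
        i=camera_info(n); im=snapshot(n).copy(); out[n]=(i,im); cv2.imwrite(f"pics/{n}{tag}.png",im[:,:,::-1])
        for c,z in cols:
            for a,k in blobs(im,c):
                r=cv2.minAreaRect(k); print(n,c,a,np.array(r[0]),np.array(r[1]),round(r[2]),cast(i,r[0],z)[0][:2])
    return out
E
python3 - <<'E'
from look import *
o=look("1",("wrist","scene","side"))
E
```

```text
0.15 [674.5   0.  237.7] [  90.    -0.  -179.9] 88.31311031337106 0.0 [-0.8 -0.6  0.3]
wrist brass 36.0 [391.5 478.5] [219.   1.] 0 [ 769.8 -362.1]
wrist brass 26.0 [147.4 441.9] [9.5 4.7] 72 [ 467.6 -303.2]
wrist brass 121.0 [162.5 438.5] [15. 11.] 90 [ 486.7 -297.9]
wrist brass 88.5 [229.5 434. ] [ 8. 15.] 90 [ 568.9 -290.7]
wrist brass 481.0 [ 63.4 415.7] [20.1 68.3] 3 [ 373.1 -263.5]
wrist brass 15.5 [538.4 382.6] [8.6 4.5] 82 [ 929.  -214.8]
wrist brass 969.5 [563.8 412.7] [74.9 25.3] 83 [ 967.  -257.6]
wrist brass 1613.5 [414.4 371.3] [60.6 38. ] 61 [ 785.5 -199.6]
wrist brass 224.0 [400.4 308.5] [12.1 42.6] 62 [ 764.  -119.6]
wrist brass 1173.0 [ 87.7 176. ] [26.7 61.8] 77 [455.7  21.8]
wrist brass 346.0 [17.4 22.8] [45.6 22.5] 74 [420.6 151.4]
scene brass 14.0 [238.5 374.5] [2.8 8.5] 45 [ 583.2 -285.9]
scene brass 42.0 [232.  368.5] [ 4.9 12. ] 45 [ 562.4 -284.9]
scene brass 517.0 [356.5 361.8] [31.4 24.6] 3 [ 753.1 -103.6]
scene brass 38.5 [202.2 353.8] [ 4.2 12. ] 45 [ 486.9 -301.6]
scene brass 46.5 [219.6 351.2] [ 5.4 12.1] 41 [ 510.8 -273.3]
scene brass 14.0 [196.5 348. ] [2.1 7.8] 45 [ 466.4 -300.1]
scene brass 35.5 [178.3 336.8] [ 4.2 12. ] 45 [ 413.2 -307.1]
scene brass 71.0 [300.5 253. ] [18.  9.] 90 [453.5  51.1]
scene brass 54.0 [321.  220.5] [ 4.9 20.5] 45 [417.3 172.5]
scene brass 50.0 [385.3 213.9] [17.4  4. ] 27 [533.5 302.2]
scene brass 112.5 [470.8 151.8] [27.3  9.9] 9 [572.2 685.6]
scene brass 305.5 [426.4  84. ] [21.9 18.9] 4 [257.6 925.7]
side brass 128.5 [296.6 396. ] [16.2  9.9] 74 [ 422.4 -308.6]
side brass 105.5 [326.4 386.8] [15.2  9.2] 72 [ 473.2 -301.6]
side brass 90.0 [382.7 368.4] [14.8  8. ] 63 [ 574.6 -285.3]
side brass 92.5 [350.8 367.1] [14.3  8.5] 63 [ 522.2 -272.2]
side brass 460.5 [467.4 260.5] [33.1 20.4] 21 [844.1 -53.6]
side brass 82.0 [262.7 222.1] [20.2  5.1] 72 [419.7 177.4]
side brass 216.0 [223.   87.5] [15. 20.] 90 [ 360.1 1146.5]
```

View pics/wrist1.png

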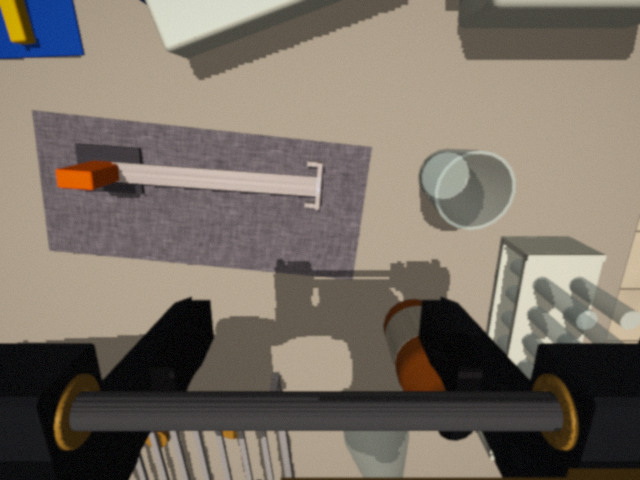

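View pics/scene1.png

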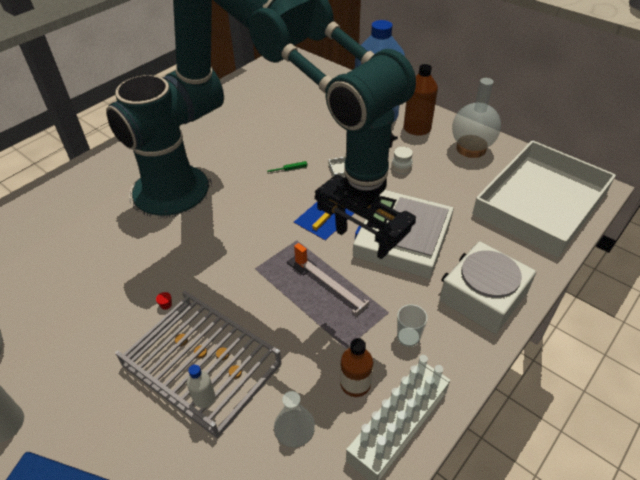

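Call:
carry_out:
  rows:
    - {"x": -0.048,"y": -0.035,"z": 0,"turn": 0,"gripper": 1}
    - {"x": -0.048,"y": -0.035,"z": 0,"turn": 0,"gripper": 1}
    - {"x": -0.048,"y": -0.035,"z": 0,"turn": 0,"gripper": 1}
    - {"x": -0.048,"y": -0.035,"z": 0,"turn": 0,"gripper": 1}
    - {"x": -0.048,"y": -0.035,"z": 0,"turn": 0,"gripper": 1}
    - {"x": 0,"y": 0,"z": 0,"turn": 0,"gripper": 1}
    - {"x": 0,"y": 0,"z": 0,"turn": 0,"gripper": 1}

```text
clock: 1.0
eef_pos: [527.2, -202.9, 239.0]
tool_rot: [2.224, 2.218, 0.001]
force: [0.1, -0.3, 0.0]
finger_gap: 88.2
finger_force: 0.0
```

```bash
python3 - <<'E'
from look import *
o=look("2",("wrist","scene","side"))
E
```

```text
1.0 [ 527.2 -202.9  239. ] [ 89.8  -0.  180. ] 88.18355148466289 0.0 [ 0.1 -0.3  0. ]
wrist brass 365.5 [ 61.5 419. ] [60. 15.] 90 [ 221.8 -470.9]
wrist brass 821.5 [562.4 411.6] [76.4 27.4] 74 [ 819.  -461.5]
wrist brass 298.5 [222.5 292.8] [25.3 15.5] 79 [ 427.6 -304.4]
wrist brass 350.0 [272.7 287.2] [25.3 17.3] 82 [ 481.1 -298. ]
wrist brass 55.0 [367.5 274.5] [ 5. 17.] 0 [ 580.3 -283.7]
wrist brass 232.5 [351.4 275.3] [24.2 12.8] 85 [ 563.6 -284.5]
wrist brass 100.5 [316.5 263.5] [21.  7.] 90 [ 527.2 -271.2]
wrist brass 173.0 [299.8 264.9] [23.4 10.2] 85 [ 510.  -272.7]
wrist brass 33.5 [579. 104.] [ 4.5 17.9] 63 [ 764.4 -116.7]
wrist brass 1154.5 [624. 140.] [82. 30.] 90 [ 813.  -148.3]
scene brass 13.0 [238. 375.] [2.8 8.5] 45 [ 583.3 -287.4]
scene brass 43.5 [232.3 368.8] [ 5.7 12. ] 45 [ 563.3 -285. ]
scene brass 510.5 [356.5 362.2] [31.2 25.5] 3 [ 753.7 -104.6]
scene brass 39.5 [202.2 353.8] [ 4.2 12. ] 45 [ 486.9 -301.6]
scene brass 46.0 [219.8 351.3] [ 5.7 12. ] 45 [ 511.2 -273.1]
scene brass 35.5 [178.8 336.8] [ 4.9 11.3] 45 [ 414.  -306.4]
scene brass 67.5 [300.5 254. ] [ 9. 22.] 0 [455.8  48.6]
scene brass 38.0 [249. 237.] [15.   3.3] 34 [313.8   7.1]
scene brass 42.5 [321.8 219.8] [ 4.9 22.6] 45 [417. 176.]
scene brass 117.5 [470.  151.5] [26.5 10.1] 11 [569.7 685.7]
scene brass 388.5 [422.7  84.1] [29.1 19.3] 4 [247.8 917.4]
side brass 127.0 [296.9 396.1] [16.2  9.9] 76 [ 422.9 -309. ]
side brass 109.5 [326.8 387.3] [15.4  9.4] 69 [ 473.5 -302.6]
side brass 92.5 [382.8 368.6] [15.2  8. ] 63 [ 574.7 -285.7]
side brass 89.5 [350.9 367.3] [14.8  8.5] 63 [ 522.2 -272.6]
side brass 502.0 [467.4 260.7] [32.6 22.4] 27 [843.9 -54.2]
side brass 81.5 [262.8 222.3] [19.9  5.1] 72 [419.7 176.7]
side brass 50.0 [383.5 171.9] [ 3.6 23. ] 87 [786.5 354.9]
side brass 285.0 [226.  88.] [16. 26.] 90 [ 371.9 1138.2]
```

View pics/wrist2.png

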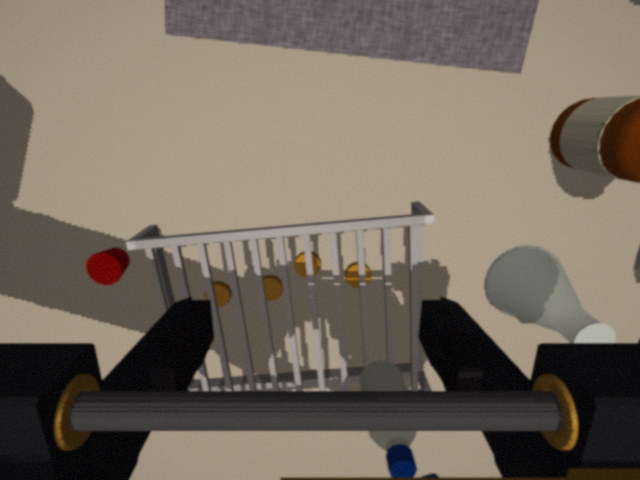

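```bash
python3 - <<'E'
from h import *
P={}
for n in ("scene","side","wrist"):
    im=cv2.imread(f"pics/{n}2.png")[:,:,::-1].copy(); i=camera_info(n)
    m=mask(im,"brass")|mask(im,"orange"); v,u=np.nonzero(m); P[n]=cast(i,np.c_[u,v],10)[:,:2]
for c in [(420,-306),(474,-301),(520,-272),(573,-285)]:
    for n,p in P.items():
        q=p[np.hypot(*(p-c).T)<22]
        print(c,n,q.min(0),q.max(0),len(q))
W=camera_info("wrist")
print(get_state()["eef_pos"])
print(cast(W,[(131,246),(433,219)],53)[:,:2], cast(W,[(131,240),(433,214)],53)[:,:2])
print("sheet low edge",cast(W,[(165,33),(520,73)],0)[:,:2])
print("stopper",cast(W,[(100,266)],30)[0])
S=camera_info("side")
im=cv2.imread("pics/scene2.png"); cv2.imwrite("pics/c2.png",np.vstack([cv2.resize(im[180:290,290:460],(800,518),interpolation=2)]))
E
```

```text
(420, -306) scene [ 407.5 -319. ] [ 437.6 -294.2] 62
(420, -306) side [ 414.5 -323.4] [ 431. -294.] 149
(420, -306) wrist [ 410.4 -318.5] [ 437.4 -289.2] 326
(474, -301) scene [ 463.6 -314.2] [ 492.7 -288.2] 72
(474, -301) side [ 465.6 -315.9] [ 481.9 -287.2] 128
(474, -301) wrist [ 472.8 -311.2] [ 491.5 -282.3] 378
(520, -272) scene [ 504.1 -286.5] [ 533.9 -260.2] 74
(520, -272) side [ 514.  -287.8] [ 530.4 -260.2] 108
(520, -272) wrist [ 506.4 -283.3] [ 532.3 -257.7] 325
(573, -285) scene [ 556.4 -297.9] [ 586.6 -272.7] 80
(573, -285) side [ 566.2 -301.7] [ 582.4 -271.6] 111
(573, -285) wrist [ 558.3 -295.8] [ 584.7 -268.6] 333
[ 528.5 -201.1  238.8]
[[ 362.  -235.2]
 [ 630.6 -209.6]] [[ 362.9 -229.5]
 [ 630.1 -205.1]]
sheet low edge [[395.3 -55.7]
 [712.3 -87.4]]
stopper [ 317.1 -264.2   30. ]
```

View pics/c2.png

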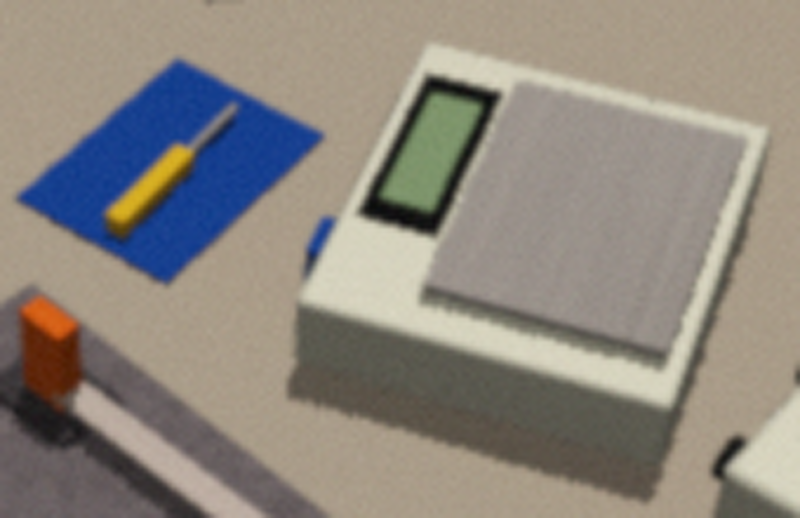

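Call:
carry_out:
  rows:
    - {"x": 0.0385,"y": -0.0092,"z": 0,"turn": 0,"gripper": 1}
    - {"x": 0.0385,"y": -0.0092,"z": 0,"turn": 0,"gripper": 1}
    - {"x": 0.0385,"y": -0.0092,"z": 0,"turn": 0,"gripper": 1}
    - {"x": 0.0385,"y": -0.0092,"z": 0,"turn": 0,"gripper": 1}
    - {"x": 0.0385,"y": -0.0092,"z": 0,"turn": 0,"gripper": 1}
    - {"x": 0.0385,"y": -0.0092,"z": 0,"turn": 0,"gripper": 1}
    - {"x": 0,"y": 0,"z": 0,"turn": -8.5,"gripper": 1}
    - {"x": 0,"y": 0,"z": 0,"turn": -8.5,"gripper": 1}

```text
clock: 1.95
eef_pos: [472.5, 32.0, 238.8]
tool_rot: [1.854, 2.536, 0.001]
force: [1.3, 0.4, -0.3]
finger_gap: 88.0
finger_force: 0.0
```

Call:
carry_out:
  rows:
    - {"x": 0,"y": 0,"z": 0,"turn": -8.5,"gripper": 0}
    - {"x": 0,"y": 0,"z": 0,"turn": -8.5,"gripper": 0}
    - {"x": 0,"y": 0,"z": 0,"turn": -8.5,"gripper": 0}
    - {"x": 0,"y": 0,"z": 0,"turn": -8.5,"gripper": 0}
    - {"x": 0,"y": 0,"z": 0,"turn": -8.5,"gripper": 0}
    - {"x": 0,"y": 0,"z": 0,"turn": -8.5,"gripper": 0}
    - {"x": 0,"y": 0,"z": 0,"turn": -8.5,"gripper": 0}
    - {"x": 0,"y": 0,"z": 0,"turn": -8.5,"gripper": 0}

```text
clock: 2.75
eef_pos: [472.8, 30.6, 238.7]
tool_rot: [-0.123, -3.139, -0.0]
force: [0.1, -0.6, 0.4]
finger_gap: 43.7
finger_force: 0.0
```

```bash
cat >> look.py <<'E'
def to(x,y,z=None,yaw=None):
    s=get_state(); M=R.from_rotvec(s["tool_rot"]).as_matrix(); p=s["eef_pos"]
    d=M.T@(np.array([x,y,p[2] if z is None else z])-p); a=np.degrees(np.arctan2(M[1,1],M[0,1]))
    print("t",s["clock"],"at",p,"tool-y yaw",round(a,2),"go tool",d, "turn" ,None if yaw is None else round((a-yaw+90)%180-90,2))
E
python3 - <<'E'
from look import *
to(473.4,29.7,25,85.5)
o=look("3",("wrist",),(("orange",64),))
i=o["wrist"][0]
E
```

```text
t 2.75 at [472.8  30.6 238.7] tool-y yaw 85.51 go tool [ -0.7  -0.9 213.7] turn 0.01
2.75 [472.8  30.6 238.7] [175.5  -0.  180. ] 43.71256263003247 0.0 [ 0.1 -0.6  0.4]
wrist orange 714.0 [313.5 209.5] [43. 19.] 90 [467.9  27.7]
```

View pics/wrist3.png

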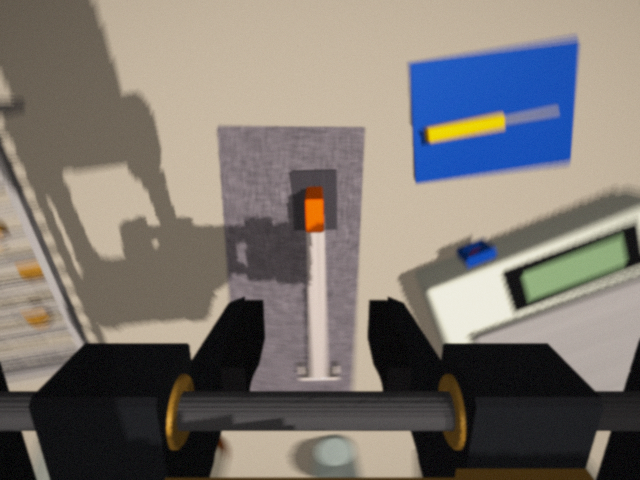

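```bash
python3 - <<'E'
from h import *
i=camera_info("wrist")
print("foot",cast(i,[(291,170),(336,170),(336,230),(291,230)],6).mean(0),"lip",cast(i,[(298,379),(340,378)],18))
print("sheet",cast(i,[(219,126),(365,127)],0)[:,:2])
print("stylus handle", cast(i,[(425,128),(503,114),(427,143),(506,130)],17)[:,:2],"tip",cast(i,[(558,110)],10),"mat",cast(i,[(409,62),(577,37),(572,161),(416,182)],3)[:,:2])
print("well",cast(i,[(460,253),(490,241),(497,250),(466,264)],44)[:,:2],cast(i,[(460,253),(490,241)],30)[:,:2])
print("bal front top edge",cast(i,[(428,292),(639,208)],55)[:,:2])
S=camera_info("side");C=camera_info("scene")
print("well side",cast(S,[(309,208),(305,201),(314,214)],30)[:,:2])
# pan corners from scene2 crop (scale 800/170), z 66
f=170/800; px=[(520,82),(750,140),(665,355),(425,290)]
print("pan",cast(C,[(290+u*f,180+v*f) for u,v in px],66)[:,:2], "housing",cast(C,[(290+u*f,180+v*f) for u,v in [(430,45),(768,128),(670,405),(298,302)]],55)[:,:2])
E
```

```text
foot [473.6  26.9   6. ] lip [[673.5  -5.4  18. ]
 [675.5  41.8  18. ]]
sheet [[396.9 -56.7]
 [407.8  80.4]]
stylus handle [[411.6 132.3]
 [404.6 201.5]
 [425.  134.4]
 [418.7 205.3]] tip [[405.  254.1  10. ]] mat [[354.9 120.8]
 [345.5 267. ]
 [453.4 277.6]
 [462.9 128.2]]
well [[524.1 159.6]
 [514.2 186.5]
 [523.6 193.6]
 [535.6 165.7]] [[529.7 164.7]
 [519.5 192.7]]
bal front top edge [[556.4 127.7]
 [489.1 307.7]]
well side [[536.7 186.4]
 [532.7 219.3]
 [543.8 158.6]]
pan [[558.7 328. ]
 [681.2 369. ]
 [731.2 207. ]
 [612.5 166.2]] housing [[495.1 331.7]
 [679.  394.8]
 [747.1 189.6]
 [561.6 126.1]]
```

Call:
carry_out:
  rows:
    - {"x": 0,"y": -0.001,"z": 0.043,"turn": 0,"gripper": 0}
    - {"x": 0,"y": 0,"z": 0.043,"turn": 0,"gripper": 0}
    - {"x": 0,"y": 0,"z": 0.043,"turn": 0,"gripper": 0}
    - {"x": 0,"y": 0,"z": 0.043,"turn": 0,"gripper": 0}
    - {"x": 0,"y": 0,"z": 0.042,"turn": 0,"gripper": 0}
    - {"x": 0,"y": 0,"z": 0,"turn": 0,"gripper": 0}
    - {"x": 0,"y": 0,"z": 0,"turn": 0,"gripper": -1}
    - {"x": 0,"y": 0,"z": 0,"turn": 0,"gripper": -1}
  squeeze: 55

```text
clock: 3.6
eef_pos: [474.8, 28.5, 27.0]
tool_rot: [0.137, 3.135, 0.0]
force: [0.6, 0.0, 1.0]
finger_gap: 30.2
finger_force: 0.0
```

Call:
carry_out:
  rows:
    - {"x": 0,"y": 0,"z": 0,"turn": 0,"gripper": -1}
    - {"x": 0,"y": 0,"z": 0,"turn": 0,"gripper": -1}
    - {"x": 0,"y": 0,"z": 0,"turn": 0,"gripper": -1}

```text
clock: 3.9
eef_pos: [474.6, 28.2, 27.1]
tool_rot: [0.137, 3.134, 0.001]
force: [-0.9, 0.8, 7.0]
finger_gap: 15.9
finger_force: 54.9
```

Call:
carry_out:
  rows:
    - {"x": 0,"y": 0,"z": -0.01,"turn": 0,"gripper": -1}
    - {"x": 0,"y": 0,"z": -0.025,"turn": 0,"gripper": -1}
    - {"x": 0,"y": 0,"z": -0.025,"turn": 0,"gripper": -1}
    - {"x": 0,"y": 0,"z": 0,"turn": 8,"gripper": -1}
    - {"x": 0,"y": 0,"z": 0,"turn": 8,"gripper": -1}
    - {"x": 0,"y": 0,"z": 0,"turn": 8,"gripper": -1}
    - {"x": 0,"y": 0,"z": 0,"turn": 8,"gripper": -1}
    - {"x": 0,"y": 0,"z": 0,"turn": 8,"gripper": -1}

```text
clock: 4.7
eef_pos: [472.0, 27.9, 85.2]
tool_rot: [-1.211, -2.899, 0.0]
force: [0.7, 0.3, -1.8]
finger_gap: 15.8
finger_force: 54.9
```

Call:
carry_out:
  rows:
    - {"x": 0,"y": 0,"z": 0,"turn": 8,"gripper": -1}
    - {"x": 0,"y": 0,"z": 0,"turn": 8,"gripper": -1}
    - {"x": 0,"y": 0,"z": 0,"turn": 8,"gripper": -1}
    - {"x": 0,"y": 0,"z": 0,"turn": 8,"gripper": -1}
    - {"x": 0,"y": 0,"z": 0,"turn": 8,"gripper": -1}
    - {"x": -0.01,"y": 0.035,"z": 0,"turn": 0,"gripper": -1}
    - {"x": -0.01,"y": 0.034,"z": 0,"turn": 0,"gripper": -1}
    - {"x": 0,"y": 0,"z": 0,"turn": 0,"gripper": -1}

```text
clock: 5.5
eef_pos: [547.5, 13.2, 86.3]
tool_rot: [2.121, 2.312, 0.005]
force: [-0.8, 0.3, -2.0]
finger_gap: 15.7
finger_force: 54.9
```

```bash
cat >> look.py <<'E'
SO=np.array([503.5,-298.]); SY=np.radians(5.2)
def shelf(lx,ly): c,s=np.cos(SY),np.sin(SY); return SO+[c*lx-s*ly,s*lx+c*ly]
def loc(p): c,s=np.cos(SY),np.sin(SY); d=np.array(p)[...,:2]-SO; return np.stack([c*d[...,0]+s*d[...,1],-s*d[...,0]+c*d[...,1]],-1)
E
python3 - <<'E'
from look import *
to(*shelf(68.9,300),44,5.2)
print(loc([(423,-306),(478,-300),(519,-272),(571.5,-284.5)]))
o=look("4",("side","wrist"),())
im=o["side"][1]; cv2.imwrite("pics/c4.png",np.hstack([cv2.resize(im[180:480,200:500],(400,400)),cv2.resize(o["wrist"][1],(400,300))[:,:] if 0 else cv2.copyMakeBorder(cv2.resize(o["wrist"][1],(400,300)),0,100,0,0,0)])[:,:,::-1])
E
```

```text
t 5.5 at [547.5  13.2  86.3] tool-y yaw 4.94 go tool [-5.9 -3.3 42.3] turn -0.26
[[-80.9  -0.7]
 [-25.6   0.3]
 [ 17.8  24.5]
 [ 68.9   7.3]]
5.5 [547.5  13.2  86.3] [ 94.9   0.1 179.7] 15.73226577037464 54.93129311129451 [-0.8  0.3 -2. ]
```

View pics/c4.png

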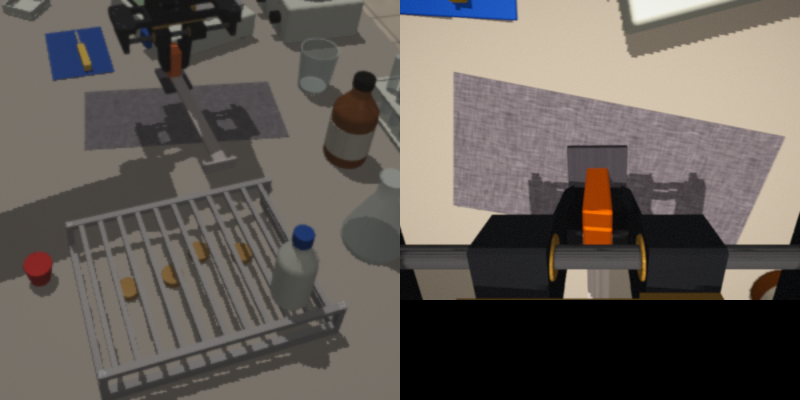

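```bash
python3 - <<'E'
from look import *
S=camera_info("side"); print(cast(S,[(354,301),(376,295),(366.5,299)],78), "expected", shelf(*(loc(get_state()["eef_pos"])-[0,202])))
print(proj(S,[[565,-187,60],[565,-187,78]]))
E
```

```text
[[ 547.5 -186.1   78. ]
 [ 590.1 -179.4   78. ]
 [ 570.6 -185.7   78. ]] expected [ 561.1 -187.3]
[[363.  307. ]
 [363.7 300. ]]
```

Call:
carry_out:
  rows:
    - {"x": -0.006,"y": -0.003,"z": 0.02,"turn": -0.3,"gripper": -1}
    - {"x": 0,"y": 0,"z": 0.022,"turn": 0,"gripper": -1}
    - {"x": 0,"y": 0,"z": 0,"turn": 0,"gripper": -1}
    - {"x": 0,"y": 0,"z": 0,"turn": 0,"gripper": -1}

```text
clock: 6.0
eef_pos: [538.7, 8.1, 42.5]
tool_rot: [-2.115, -2.321, 0.002]
force: [0.2, -0.2, -1.3]
finger_gap: 15.8
finger_force: 54.9
```

```bash
python3 - <<'E'
from look import *
to(*shelf(68.9,178),44,5.2)
o=look("5",("side","scene"),())
for n in o:
    i,im=o[n]; p=get_state()["eef_pos"]; e=shelf(*(loc(p)-[0,202])); 
    print(n,proj(i,[[e[0],e[1],17],[e[0],e[1],35],[p[0],p[1],17]]))
a=o["side"][1][250:420,300:460]; b=o["scene"][1][280:450,150:310]
cv2.imwrite("pics/c5.png",np.hstack([cv2.resize(a,(400,425),interpolation=2),cv2.resize(b,(400,425),interpolation=2)])[:,:,::-1])
E
```

```text
t 6.0 at [538.7   8.1  42.5] tool-y yaw 5.31 go tool [-123.6    5.8   -1.6] turn 0.11
6.0 [538.7   8.1  42.5] [  95.3   -0.  -179.9] 15.806503544530337 54.93065223097801 [ 0.2 -0.2 -1.3]
side [[359.3 326.1]
 [359.9 319.5]
 [326.1 257.8]]
scene [[261.4 337.5]
 [260.6 332.8]
 [315.4 278.7]]
```

View pics/c5.png

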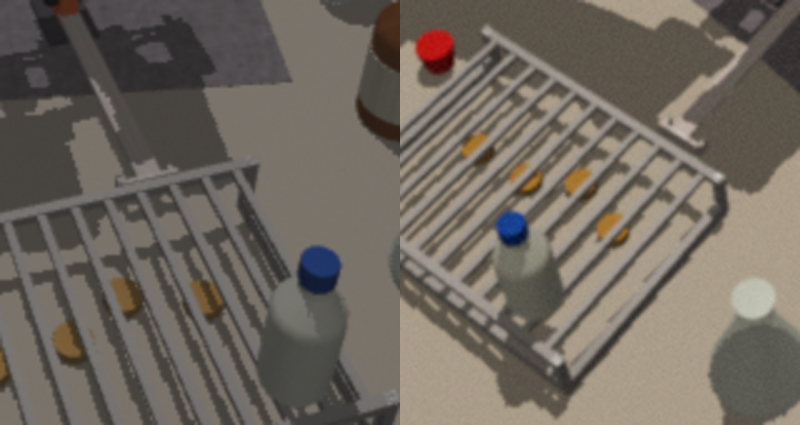

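Call:
carry_out:
  rows:
    - {"x": 0,"y": 0.0058,"z": -0.002,"turn": 0,"gripper": -1}
    - {"x": -0.025,"y": 0,"z": 0,"turn": 0,"gripper": -1}
    - {"x": -0.025,"y": 0,"z": 0,"turn": 0,"gripper": -1}
    - {"x": -0.025,"y": 0,"z": 0,"turn": 0,"gripper": -1}
    - {"x": -0.025,"y": 0,"z": 0,"turn": 0,"gripper": -1}
    - {"x": -0.024,"y": 0,"z": 0,"turn": 0,"gripper": -1}
    - {"x": 0,"y": 0,"z": 0,"turn": 0,"gripper": -1}
    - {"x": 0,"y": 0,"z": 0,"turn": 0,"gripper": -1}

```text
clock: 6.9
eef_pos: [558.5, -115.4, 45.6]
tool_rot: [2.117, 2.32, 0.002]
force: [-0.2, 0.0, -1.0]
finger_gap: 16.1
finger_force: 5.5
```

```bash
python3 - <<'E'
from look import *
to(*shelf(68.9,177),28,5.2)
o=look("6",("side",))
E
```

```text
t 6.9 at [ 558.5 -115.4   45.6] tool-y yaw 5.22 go tool [ 0.2 -2.5 17.6] turn 0.02
6.9 [ 558.5 -115.4   45.6] [ 95.2   0.  179.9] 16.090028284372195 5.499788896995597 [-0.2  0.  -1. ]
side brass 127.0 [296.6 396.2] [15.8  9.9] 74 [ 422.5 -309. ]
side brass 112.0 [326.8 387.3] [15.4  9.4] 69 [ 473.5 -302.6]
side brass 86.0 [351.3 367.6] [14.8  8. ] 63 [ 522.7 -273.4]
side brass 519.5 [467.4 260.7] [32.6 22.4] 27 [843.9 -54.2]
side brass 81.5 [262.8 222.3] [19.9  5.1] 72 [419.7 176.7]
side brass 281.5 [225.5  88. ] [16. 25.] 90 [ 369.9 1138.6]
```

Call:
carry_out:
  rows:
    - {"x": 0,"y": 0,"z": 0,"turn": 0,"gripper": -1}
    - {"x": 0,"y": 0,"z": 0,"turn": 0,"gripper": -1}
  squeeze: 60

```text
clock: 7.15
eef_pos: [557.6, -114.1, 44.8]
tool_rot: [-2.115, -2.323, -0.0]
force: [1.1, -0.4, -1.9]
finger_gap: 15.5
finger_force: 60.0
```

```bash
python3 - <<'E'
from look import *
to(*shelf(68.9,177),28,5.2)
o=look("7",("side","scene"),())
p=get_state()["eef_pos"]
for n in o:
    i,im=o[n]; e=shelf(*(loc(p)-[0,202])); print(n,proj(i,[[e[0],e[1],19],[e[0],e[1],37],[p[0],p[1],25]]))
a=o["side"][1][250:420,300:460]; b=o["scene"][1][280:450,150:310]
cv2.imwrite("pics/c7.png",np.hstack([cv2.resize(a,(400,425),interpolation=2),cv2.resize(b,(400,425),interpolation=2)])[:,:,::-1])
E
```

```text
t 7.15 at [ 557.6 -114.1   44.8] tool-y yaw 5.37 go tool [-1.2 -1.6 16.8] turn 0.17
7.15 [ 557.6 -114.1   44.8] [  95.4   -0.  -180. ] 15.458509806776455 60.00002346932888 [ 1.1 -0.4 -1.9]
side [[389.7 380.2]
 [390.9 373.6]
 [347.9 293.2]]
scene [[225.  380.1]
 [223.7 375.6]
 [285.3 312.4]]
```

View pics/c7.png

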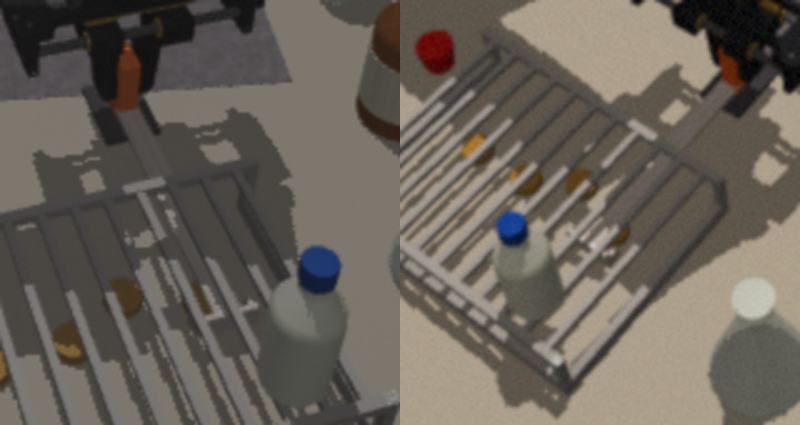

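Call:
carry_out:
  rows:
    - {"x": 0,"y": -0.001,"z": 0.008,"turn": 0,"gripper": -1}
    - {"x": 0,"y": 0,"z": 0.008,"turn": 0,"gripper": -1}
    - {"x": 0,"y": 0,"z": 0,"turn": 0,"gripper": -1}
    - {"x": 0,"y": 0,"z": 0,"turn": 0,"gripper": -1}

```text
clock: 7.65
eef_pos: [556.6, -115.1, 28.4]
tool_rot: [-2.116, -2.322, 0.0]
force: [-0.6, 1.0, 0.6]
finger_gap: 15.5
finger_force: 60.0
```

Call:
carry_out:
  rows:
    - {"x": 0.01,"y": 0,"z": 0,"turn": 0,"gripper": -1}
    - {"x": 0.02,"y": 0,"z": 0,"turn": 0,"gripper": -1}
    - {"x": 0.02,"y": 0,"z": 0,"turn": 0,"gripper": -1}
    - {"x": 0.02,"y": 0,"z": 0,"turn": 0,"gripper": -1}
    - {"x": 0.02,"y": 0,"z": 0,"turn": 0,"gripper": -1}
    - {"x": 0.02,"y": 0,"z": 0,"turn": 0,"gripper": -1}
    - {"x": 0.02,"y": 0,"z": 0,"turn": 0,"gripper": -1}
    - {"x": 0.01,"y": 0,"z": 0,"turn": 0,"gripper": -1}

```text
clock: 8.45
eef_pos: [543.1, 25.7, 28.7]
tool_rot: [-2.115, -2.323, 0.001]
force: [-0.6, -0.7, -1.4]
finger_gap: 15.6
finger_force: 60.0
```

Call:
carry_out:
  rows:
    - {"x": 0.01,"y": 0,"z": 0,"turn": 0,"gripper": -1}
    - {"x": 0.005,"y": 0,"z": 0,"turn": 0,"gripper": -1}
    - {"x": 0,"y": 0,"z": 0,"turn": 0,"gripper": -1}
    - {"x": 0,"y": 0,"z": 0,"turn": 0,"gripper": -1}

```text
clock: 8.85
eef_pos: [542.4, 39.1, 28.7]
tool_rot: [-2.117, -2.321, -0.0]
force: [-0.6, 0.2, 0.4]
finger_gap: 15.6
finger_force: 60.0
```

```bash
python3 - <<'E'
from look import *
p=get_state()["eef_pos"]; print("loc",loc(p)); to(*shelf(17.8,300),28,5.2)
o=look("8",("side","scene"),(("brass",10),("orange",10)))
E
```

```text
loc [ 69.3 332.2]
t 8.85 at [542.4  39.1  28.7] tool-y yaw 5.29 go tool [-32.1 -51.6   0.7] turn 0.09
8.85 [542.4  39.1  28.7] [ 95.3  -0.  180. ] 15.586051466230986 59.9991306848824 [-0.6  0.2  0.4]
side brass 126.5 [296.5 395.9] [15.8  9.8] 72 [ 422.3 -308.3]
side brass 109.5 [326.5 387. ] [15.5  9.2] 72 [ 473.2 -301.9]
side brass 89.5 [350.8 367.1] [14.3  8.5] 63 [ 522.2 -272.2]
side brass 475.0 [467.2 260.9] [32.9 20.3] 24 [843.2 -54.9]
side brass 81.0 [262.7 222.1] [20.2  5.1] 72 [419.7 177.4]
side brass 215.0 [223.8  88.1] [20.5 15.1] 7 [ 363.1 1138.8]
scene brass 507.0 [356.5 361.7] [31.3 25.4] 7 [ 752.9 -103.4]
scene brass 38.0 [202.5 353.5] [ 4.2 11.3] 45 [ 486.9 -300.8]
scene brass 44.5 [219.5 351.2] [ 5.4 12. ] 41 [ 510.8 -273.4]
scene brass 13.0 [196.5 348. ] [2.1 7.8] 45 [ 466.4 -300.1]
scene brass 35.5 [178.3 336.8] [ 4.2 12. ] 45 [ 413.2 -307.1]
scene brass 21.5 [321.9 267.7] [15.2  4.9] 73 [526.2  48.6]
scene brass 115.0 [470.9 151.7] [27.4  9.6] 8 [572.3 686.2]
scene brass 384.5 [422.7  84.7] [29.2 18.4] 5 [250. 914.]
```

Call:
carry_out:
  rows:
    - {"x": 0,"y": 0,"z": -0.009,"turn": 0,"gripper": -1}
    - {"x": 0,"y": 0,"z": -0.009,"turn": 0,"gripper": -1}
    - {"x": 0,"y": -0.025,"z": 0,"turn": 0,"gripper": -1}
    - {"x": -0.01,"y": -0.0265,"z": 0,"turn": 0,"gripper": -1}
    - {"x": 0,"y": 0,"z": 0,"turn": 0,"gripper": -1}
    - {"x": 0,"y": 0,"z": 0,"turn": 0,"gripper": -1}

```text
clock: 9.55
eef_pos: [492.3, 24.2, 47.4]
tool_rot: [2.117, 2.32, 0.002]
force: [-0.0, 0.5, -1.3]
finger_gap: 15.7
finger_force: 60.0
```

```bash
python3 - <<'E'
from look import *
to(*shelf(17.8,195),45,5.2)
o=look("9",("side","scene"),(("brass",10),))
E
```

```text
t 9.55 at [492.3  24.2  47.4] tool-y yaw 5.24 go tool [-126.9   -0.3    2.4] turn 0.04
9.55 [492.3  24.2  47.4] [ 95.2  -0.  179.9] 15.716008826427696 59.99910235404968 [-0.   0.5 -1.3]
side brass 127.5 [296.5 395.8] [15.9  9.9] 74 [ 422.4 -308.3]
side brass 107.5 [326.8 387.1] [15.2  9.4] 63 [ 473.6 -302.2]
side brass 89.0 [350.9 367.3] [14.8  8.5] 63 [ 522.2 -272.6]
side brass 94.0 [352.2 309.8] [11.3 10.6] 45 [ 559.  -145.1]
side brass 473.5 [467.3 260.6] [33.1 20.6] 21 [843.9 -53.9]
side brass 209.5 [223.   87.5] [15. 20.] 90 [ 360.1 1146.5]
scene brass 505.0 [356.5 361.9] [31.1 24.8] 3 [ 753.2 -103.7]
scene brass 38.0 [202.5 353.5] [ 4.2 11.3] 45 [ 486.9 -300.8]
scene brass 46.5 [219.5 351.2] [ 5.5 12. ] 41 [ 510.6 -273.4]
scene brass 14.0 [196.5 348. ] [2.1 7.8] 45 [ 466.4 -300.1]
scene brass 33.5 [178.3 336.8] [ 4.2 12. ] 45 [ 413.2 -307.1]
scene brass 96.0 [276.5 325.5] [11. 11.] 90 [ 558.9 -146. ]
scene brass 12.0 [319. 231.] [8.9 2.7] 27 [438.7 139.5]
scene brass 47.0 [323.5 218. ] [ 4.9 17.7] 45 [416.3 184. ]
scene brass 116.5 [470.7 152. ] [27.3 10.2] 9 [572.5 685. ]
scene brass 382.0 [422.5  83.5] [29. 19.] 0 [245.3 920. ]
```

Call:
carry_out:
  rows:
    - {"x": -0.02,"y": 0,"z": 0.002,"turn": 0,"gripper": -1}
    - {"x": -0.027,"y": 0,"z": 0,"turn": 0,"gripper": -1}
    - {"x": -0.03,"y": 0,"z": 0,"turn": 0,"gripper": -1}
    - {"x": -0.03,"y": 0,"z": 0,"turn": 0,"gripper": -1}
    - {"x": -0.02,"y": 0,"z": 0,"turn": 0,"gripper": -1}
    - {"x": 0,"y": 0,"z": 0,"turn": 0,"gripper": -1}
    - {"x": 0,"y": 0,"z": 0.008,"turn": 0,"gripper": -1}
    - {"x": 0,"y": 0,"z": 0.008,"turn": 0,"gripper": -1}

```text
clock: 10.45
eef_pos: [504.1, -101.3, 28.3]
tool_rot: [2.116, 2.322, 0.001]
force: [0.3, 1.6, -0.5]
finger_gap: 15.5
finger_force: 60.0
```

Call:
carry_out:
  rows:
    - {"x": 0,"y": 0,"z": 0,"turn": 0,"gripper": -1}
    - {"x": 0,"y": 0,"z": 0,"turn": 0,"gripper": -1}

```text
clock: 10.65
eef_pos: [503.7, -101.3, 28.4]
tool_rot: [-2.114, -2.323, 0.001]
force: [0.1, -0.6, -0.9]
finger_gap: 15.2
finger_force: 60.0
```

Call:
carry_out:
  rows:
    - {"x": 0.01,"y": 0,"z": 0,"turn": 0,"gripper": -1}
    - {"x": 0.02,"y": 0,"z": 0,"turn": 0,"gripper": -1}
    - {"x": 0.02,"y": 0,"z": 0,"turn": 0,"gripper": -1}
    - {"x": 0.02,"y": 0,"z": 0,"turn": 0,"gripper": -1}
    - {"x": 0.02,"y": 0,"z": 0,"turn": 0,"gripper": -1}
    - {"x": 0.02,"y": 0,"z": 0,"turn": 0,"gripper": -1}
    - {"x": 0.015,"y": 0,"z": 0,"turn": 0,"gripper": -1}
    - {"x": 0.01,"y": 0,"z": 0,"turn": 0,"gripper": -1}

```text
clock: 11.45
eef_pos: [490.5, 34.0, 28.7]
tool_rot: [-2.114, -2.323, 0.0]
force: [0.1, -1.4, -0.2]
finger_gap: 15.7
finger_force: 60.0
```

Call:
carry_out:
  rows:
    - {"x": 0,"y": 0,"z": 0,"turn": 0,"gripper": -1}
    - {"x": 0,"y": 0,"z": -0.009,"turn": 0,"gripper": -1}
    - {"x": 0,"y": 0,"z": -0.009,"turn": 0,"gripper": -1}
    - {"x": 0,"y": -0.022,"z": 0,"turn": 0,"gripper": -1}
    - {"x": -0.01,"y": -0.0215,"z": 0,"turn": 0,"gripper": -1}
    - {"x": 0,"y": 0,"z": 0,"turn": 0,"gripper": -1}
    - {"x": 0,"y": 0,"z": 0,"turn": 0,"gripper": -1}

```text
clock: 12.15
eef_pos: [449.4, 17.9, 47.4]
tool_rot: [2.118, 2.319, 0.002]
force: [0.3, 0.5, -1.4]
finger_gap: 15.6
finger_force: 60.0
```

```bash
python3 - <<'E'
from look import *
to(*shelf(-25.6,170),45,5.2)
o=look("10",("side","scene"),(("brass",10),))
E
```

```text
t 12.15 at [449.4  17.9  47.4] tool-y yaw 5.2 go tool [-149.5   -0.3    2.4] turn -0.0
12.15 [449.4  17.9  47.4] [ 95.2   0.  179.9] 15.55502143860772 59.99887626618147 [ 0.3  0.5 -1.4]
side brass 127.5 [296.5 395.8] [15.9  9.9] 74 [ 422.4 -308.3]
side brass 110.5 [326.6 387. ] [15.4  9.4] 69 [ 473.4 -302. ]
side brass 97.5 [326.  316.5] [11. 12.] 90 [ 505.4 -152.1]
side brass 104.5 [352.  310.5] [11. 12.] 90 [ 558.  -146.9]
side brass 467.5 [467.3 260.7] [33.1 20.7] 21 [843.8 -54.1]
side brass 190.0 [222.7  88.2] [17.  15.5] 14 [ 358.7 1138.8]
scene brass 503.0 [356.5 362.2] [31.2 25.5] 3 [ 753.7 -104.6]
scene brass 38.0 [202.5 353.5] [ 4.2 11.3] 45 [ 486.9 -300.8]
scene brass 14.0 [196.5 348. ] [2.1 7.8] 45 [ 466.4 -300.1]
scene brass 34.5 [178.3 336.8] [ 4.2 12. ] 45 [ 413.2 -307.1]
scene brass 99.0 [276.5 325.5] [11. 11.] 90 [ 558.9 -146. ]
scene brass 92.5 [258.8 314.8] [10.6 11.3] 45 [ 507.5 -150.7]
scene brass 43.5 [323.5 218. ] [ 4.9 17.7] 45 [416.3 184. ]
scene brass 109.5 [470.8 151.7] [27.3  9.7] 9 [572. 686.]
scene brass 380.0 [422.9  84.5] [29.3 19. ] 9 [250.1 915.2]
```

Call:
carry_out:
  rows:
    - {"x": -0.025,"y": 0,"z": 0.002,"turn": 0,"gripper": -1}
    - {"x": -0.035,"y": 0,"z": 0,"turn": 0,"gripper": -1}
    - {"x": -0.035,"y": 0,"z": 0,"turn": 0,"gripper": -1}
    - {"x": -0.035,"y": 0,"z": 0,"turn": 0,"gripper": -1}
    - {"x": -0.02,"y": 0,"z": 0,"turn": 0,"gripper": -1}
    - {"x": 0,"y": 0,"z": 0,"turn": 0,"gripper": -1}
    - {"x": 0,"y": 0,"z": 0.008,"turn": 0,"gripper": -1}
    - {"x": 0,"y": 0,"z": 0.008,"turn": 0,"gripper": -1}

```text
clock: 13.05
eef_pos: [462.9, -130.2, 28.2]
tool_rot: [-2.116, -2.322, -0.001]
force: [-0.5, 1.1, -0.1]
finger_gap: 15.4
finger_force: 60.0
```

Call:
carry_out:
  rows:
    - {"x": 0,"y": 0,"z": 0,"turn": 0,"gripper": -1}
    - {"x": 0,"y": 0,"z": 0,"turn": 0,"gripper": -1}

```text
clock: 13.25
eef_pos: [462.6, -130.2, 28.4]
tool_rot: [-2.114, -2.323, 0.001]
force: [0.5, -0.0, 0.5]
finger_gap: 15.6
finger_force: 60.0
```

Call:
carry_out:
  rows:
    - {"x": 0.015,"y": 0,"z": 0,"turn": 0,"gripper": -1}
    - {"x": 0.02,"y": 0,"z": 0,"turn": 0,"gripper": -1}
    - {"x": 0.02,"y": 0,"z": 0,"turn": 0,"gripper": -1}
    - {"x": 0.02,"y": 0,"z": 0,"turn": 0,"gripper": -1}
    - {"x": 0.02,"y": 0,"z": 0,"turn": 0,"gripper": -1}
    - {"x": 0.02,"y": 0,"z": 0,"turn": 0,"gripper": -1}
    - {"x": 0.02,"y": 0,"z": 0,"turn": 0,"gripper": -1}
    - {"x": 0.01,"y": 0,"z": 0,"turn": 0,"gripper": -1}

```text
clock: 14.05
eef_pos: [448.3, 15.5, 28.6]
tool_rot: [-2.114, -2.323, 0.001]
force: [0.0, -0.7, -1.0]
finger_gap: 15.5
finger_force: 60.0
```

Call:
carry_out:
  rows:
    - {"x": 0.005,"y": 0,"z": 0,"turn": 0,"gripper": -1}
    - {"x": 0,"y": 0,"z": -0.009,"turn": 0,"gripper": -1}
    - {"x": 0,"y": 0,"z": -0.009,"turn": 0,"gripper": -1}
    - {"x": 0,"y": -0.028,"z": 0,"turn": 0,"gripper": -1}
    - {"x": -0.01,"y": -0.0275,"z": 0,"turn": 0,"gripper": -1}
    - {"x": 0,"y": 0,"z": 0,"turn": 0,"gripper": -1}
    - {"x": 0,"y": 0,"z": 0,"turn": 0,"gripper": -1}

```text
clock: 14.75
eef_pos: [395.0, 2.8, 47.4]
tool_rot: [2.118, 2.319, 0.002]
force: [0.4, 0.5, -1.8]
finger_gap: 15.6
finger_force: 60.0
```

```bash
python3 - <<'E'
from look import *
to(*shelf(-80.9,169),45,5.2)
o=look("11",("side","scene"),(("brass",10),))
E
```

```text
t 14.75 at [395.    2.8  47.4] tool-y yaw 5.19 go tool [-140.4   -0.     2.4] turn -0.01
14.75 [395.    2.8  47.4] [ 95.2   0.  179.9] 15.559672573905104 59.99886056408286 [ 0.4  0.5 -1.8]
side brass 125.0 [296.6 395.7] [15.7  9.8] 74 [ 422.5 -308.1]
side brass 101.5 [306.  325.5] [11. 12.] 90 [ 464.  -166.6]
side brass 104.0 [326.  316.5] [11. 12.] 90 [ 505.4 -152.1]
side brass 100.5 [352.  310.5] [11. 12.] 90 [ 558.  -146.9]
side brass 458.5 [467.5 260.5] [32.8 21.6] 25 [844.3 -53.6]
scene brass 502.0 [356.5 361.8] [31.2 24.6] 3 [ 753.1 -103.6]
scene brass 36.5 [178.3 336.8] [ 4.2 12. ] 45 [ 413.2 -307.1]
scene brass 96.0 [276.5 325.5] [11. 11.] 90 [ 558.9 -146. ]
scene brass 96.0 [258.5 314.5] [11. 11.] 90 [ 506.6 -150.6]
scene brass 87.5 [241.5 309. ] [10. 11.] 90 [ 465.6 -164.8]
scene brass 53.0 [321.5 220. ] [ 4.9 21.9] 45 [417.1 174.8]
scene brass 118.5 [470.8 151.8] [27.1  9.9] 9 [572.4 685.7]
scene brass 377.0 [422.9  84.3] [29.3 18.9] 9 [249.3 916.5]
```

Call:
carry_out:
  rows:
    - {"x": -0.025,"y": 0,"z": 0.002,"turn": 0,"gripper": -1}
    - {"x": -0.035,"y": 0,"z": 0,"turn": 0,"gripper": -1}
    - {"x": -0.035,"y": 0,"z": 0,"turn": 0,"gripper": -1}
    - {"x": -0.025,"y": 0,"z": 0,"turn": 0,"gripper": -1}
    - {"x": -0.02,"y": 0,"z": 0,"turn": 0,"gripper": -1}
    - {"x": 0,"y": 0,"z": 0,"turn": 0,"gripper": -1}
    - {"x": 0,"y": 0,"z": 0.008,"turn": 0,"gripper": -1}
    - {"x": 0,"y": 0,"z": 0.008,"turn": 0,"gripper": -1}

```text
clock: 15.65
eef_pos: [407.8, -135.5, 28.2]
tool_rot: [2.116, 2.322, 0.0]
force: [-0.4, 0.5, -0.3]
finger_gap: 15.6
finger_force: 60.0
```

Call:
carry_out:
  rows:
    - {"x": 0,"y": 0,"z": 0,"turn": 0,"gripper": -1}
    - {"x": 0,"y": 0,"z": 0,"turn": 0,"gripper": -1}

```text
clock: 15.85
eef_pos: [407.4, -135.4, 28.4]
tool_rot: [-2.114, -2.323, 0.001]
force: [-0.0, -1.6, 0.4]
finger_gap: 15.7
finger_force: 60.0
```

Call:
carry_out:
  rows:
    - {"x": 0.015,"y": 0,"z": 0,"turn": 0,"gripper": -1}
    - {"x": 0.02,"y": 0,"z": 0,"turn": 0,"gripper": -1}
    - {"x": 0.02,"y": 0,"z": 0,"turn": 0,"gripper": -1}
    - {"x": 0.02,"y": 0,"z": 0,"turn": 0,"gripper": -1}
    - {"x": 0.02,"y": 0,"z": 0,"turn": 0,"gripper": -1}
    - {"x": 0.02,"y": 0,"z": 0,"turn": 0,"gripper": -1}
    - {"x": 0.02,"y": 0,"z": 0,"turn": 0,"gripper": -1}
    - {"x": 0.01,"y": 0,"z": 0,"turn": 0,"gripper": -1}

```text
clock: 16.65
eef_pos: [393.4, 9.7, 28.7]
tool_rot: [-2.114, -2.324, 0.001]
force: [0.6, -0.6, -0.4]
finger_gap: 15.3
finger_force: 60.0
```

Call:
carry_out:
  rows:
    - {"x": 0,"y": 0,"z": 0,"turn": 0,"gripper": -1}
    - {"x": 0,"y": 0,"z": -0.01,"turn": 0,"gripper": -1}
    - {"x": 0,"y": 0,"z": -0.03,"turn": 0,"gripper": -1}
    - {"x": 0,"y": 0,"z": -0.03,"turn": 0,"gripper": -1}
    - {"x": 0,"y": 0.04,"z": 0,"turn": 0,"gripper": -1}
    - {"x": 0,"y": 0.04,"z": 0,"turn": 0,"gripper": -1}
    - {"x": 0,"y": 0,"z": 0,"turn": 0,"gripper": -1}
    - {"x": 0,"y": 0,"z": 0,"turn": 0,"gripper": -1}

```text
clock: 17.45
eef_pos: [474.0, 15.0, 98.9]
tool_rot: [-2.117, -2.32, 0.001]
force: [0.3, 0.1, -3.0]
finger_gap: 15.4
finger_force: 60.0
```

```bash
python3 - <<'E'
from look import *
to(475,8,30,85)
o=look("12",("side","scene"),(("brass",10),))
E
```

```text
t 17.45 at [474.   15.   98.9] tool-y yaw 5.25 go tool [-7.1  0.4 68.9] turn -79.75
17.45 [474.   15.   98.9] [  95.3   -0.  -179.9] 15.364783132199781 59.99904301017523 [ 0.3  0.1 -3. ]
side brass 107.0 [277.  333.5] [11. 12.] 90 [ 408.4 -175. ]
side brass 111.0 [306.  325.5] [11. 12.] 90 [ 464.  -166.6]
side brass 101.0 [326.5 315.5] [11.3 11.3] 45 [ 506.9 -149.8]
side brass 94.0 [352.2 309.8] [11.3 10.6] 45 [ 559.  -145.1]
side brass 471.0 [467.4 260.5] [32.8 21.6] 25 [844.3 -53.7]
side brass 83.5 [262.6 222.3] [19.9  5.4] 72 [419.4 176.6]
side brass 190.0 [222.5  87.5] [15. 19.] 90 [ 358.1 1146.9]
scene brass 502.0 [356.5 361.7] [31.2 24.5] 3 [ 753.  -103.5]
scene brass 97.0 [276.5 325.5] [11. 11.] 90 [ 558.9 -146. ]
scene brass 90.5 [258.9 314.8] [10.3 11.6] 63 [ 507.9 -150.6]
scene brass 65.5 [240.3 310.3] [10.6  8.5] 45 [ 466.  -169.1]
scene brass 87.0 [221.5 299. ] [10. 11.] 90 [ 408.8 -174.8]
scene brass 15.0 [291. 237.] [6. 6.] 0 [397.3  76.8]
scene brass 111.0 [470.8 151.7] [27.3  9.7] 9 [571.9 686.2]
scene brass 377.0 [422.8  84.2] [29.1 18.8] 9 [249.  916.7]
```

All four weights are out. Put the rake back.

Call:
carry_out:
  rows:
    - {"x": -0.006,"y": 0,"z": 0,"turn": -8,"gripper": -1}
    - {"x": 0,"y": 0,"z": 0,"turn": -8,"gripper": -1}
    - {"x": 0,"y": 0,"z": 0,"turn": -8,"gripper": -1}
    - {"x": 0,"y": 0,"z": 0,"turn": -8,"gripper": -1}
    - {"x": 0,"y": 0,"z": 0,"turn": -8,"gripper": -1}
    - {"x": 0,"y": 0,"z": 0,"turn": -8,"gripper": -1}
    - {"x": 0,"y": 0,"z": 0,"turn": -8,"gripper": -1}
    - {"x": 0,"y": 0,"z": 0,"turn": -8,"gripper": -1}

```text
clock: 18.35
eef_pos: [472.4, 9.5, 98.3]
tool_rot: [-0.556, -3.09, 0.001]
force: [-0.1, -0.2, -2.0]
finger_gap: 15.6
finger_force: 60.0
```

Call:
carry_out:
  rows:
    - {"x": 0,"y": 0,"z": 0,"turn": -8,"gripper": -1}
    - {"x": 0,"y": 0,"z": 0,"turn": -8,"gripper": -1}
    - {"x": 0,"y": 0,"z": 0.03,"turn": 0,"gripper": -1}
    - {"x": 0,"y": 0,"z": 0.03,"turn": 0,"gripper": -1}
    - {"x": 0,"y": 0,"z": 0.008,"turn": 0,"gripper": -1}
    - {"x": 0,"y": 0,"z": 0.002,"turn": 0,"gripper": -1}
    - {"x": 0,"y": 0,"z": 0,"turn": 0,"gripper": -1}
    - {"x": 0,"y": 0,"z": 0,"turn": 0,"gripper": -1}

```text
clock: 19.15
eef_pos: [475.3, 9.6, 30.0]
tool_rot: [0.129, 3.137, 0.0]
force: [0.2, 0.0, -1.5]
finger_gap: 15.9
finger_force: 60.0
```

Call:
carry_out:
  rows:
    - {"x": 0,"y": 0,"z": 0.002,"turn": 0,"gripper": -1}
    - {"x": 0,"y": 0,"z": 0,"turn": 0,"gripper": 0}
    - {"x": 0,"y": 0,"z": 0,"turn": 0,"gripper": 0}
    - {"x": 0,"y": 0,"z": 0,"turn": 0,"gripper": 0}
    - {"x": 0,"y": 0,"z": -0.02,"turn": 0,"gripper": 0}
    - {"x": 0,"y": 0,"z": -0.04,"turn": 0,"gripper": 0}
    - {"x": 0,"y": 0,"z": -0.05,"turn": 0,"gripper": 0}
    - {"x": 0,"y": 0,"z": -0.05,"turn": 0,"gripper": 0}

```text
clock: 19.95
eef_pos: [473.5, 9.8, 188.0]
tool_rot: [-0.129, -3.138, 0.0]
force: [0.8, 1.0, 0.8]
finger_gap: 44.2
finger_force: 0.0
```

Call:
carry_out:
  rows:
    - {"x": 0,"y": 0,"z": -0.05,"turn": 0,"gripper": 0}
    - {"x": -0.03,"y": 0,"z": 0,"turn": 0,"gripper": 0}
    - {"x": 0,"y": 0.04,"z": 0,"turn": 0,"gripper": 0}
    - {"x": 0,"y": 0.04,"z": 0,"turn": 0,"gripper": 0}
    - {"x": 0,"y": 0,"z": 0,"turn": 0,"gripper": 0}
    - {"x": 0,"y": 0,"z": 0,"turn": 0,"gripper": 0}

```text
clock: 20.55
eef_pos: [510.5, 87.6, 236.6]
tool_rot: [-0.125, -3.139, 0.001]
force: [-0.8, -0.8, 0.4]
finger_gap: 44.6
finger_force: 0.0
```

```bash
python3 - <<'E'
from look import *
o=look("13",("wrist","side","scene"),(("yellow",17),("orange",64),("blue",40)))
i,im=o["wrist"]
cv2.imwrite("pics/c13.png",cv2.resize(im,(800,600),interpolation=2)[:,:,::-1])
E
```

```text
20.55 [510.5  87.6 236.6] [ 175.4   -0.  -180. ] 44.57659270518794 0.0 [-0.8 -0.8  0.4]
wrist yellow 17.0 [168.5 421. ] [12.  3.] 90 [ 756.9 -106.2]
wrist yellow 1168.0 [404.  92.] [15.9 81.1] 80 [418.2 170.4]
wrist orange 419.5 [223.4 176. ] [41.5 31.6] 86 [471.5  13.9]
wrist blue 538.5 [417.5 222.9] [19.1 32.8] 69 [531.  177.1]
wrist blue 21126.0 [437.7  74.4] [130.8 178.9] 83 [407.5 192.7]
side yellow 52.0 [262.3 220.9] [15.8  4.4] 72 [418.7 172.8]
side orange 29.5 [296.  243.9] [ 3.3 12.2] 85 [476.   10.7]
side blue 122.0 [428.  354.5] [11. 14.] 90 [ 647.8 -294. ]
side blue 17.0 [309. 204.] [7.1 2.8] 45 [537.3 189.1]
side blue 1121.5 [259.3 219.2] [33.9 45.3] 82 [410.8 148.6]
side blue 72.5 [167.   44.5] [ 5. 20.] 90 [ 110.2 1733.2]
scene yellow 74.0 [321.5 219. ] [ 3.5 21.9] 45 [419.4 172.3]
scene orange 50.5 [294.7 252.2] [10.6  5.8] 37 [475.6   9.5]
scene blue 1313.5 [ 55.5 466. ] [26. 97.] 90 [ 480.2 -635.8]
scene blue 81.5 [194.  369.8] [ 9.9 11.3] 50 [ 520.9 -346.4]
scene blue 1407.5 [325.8 215.3] [33.7 54.3] 47 [434.4 172.3]
scene blue 152.0 [381.5  25. ] [10. 19.] 90 [ -95.3 1139. ]
```

View pics/c13.png

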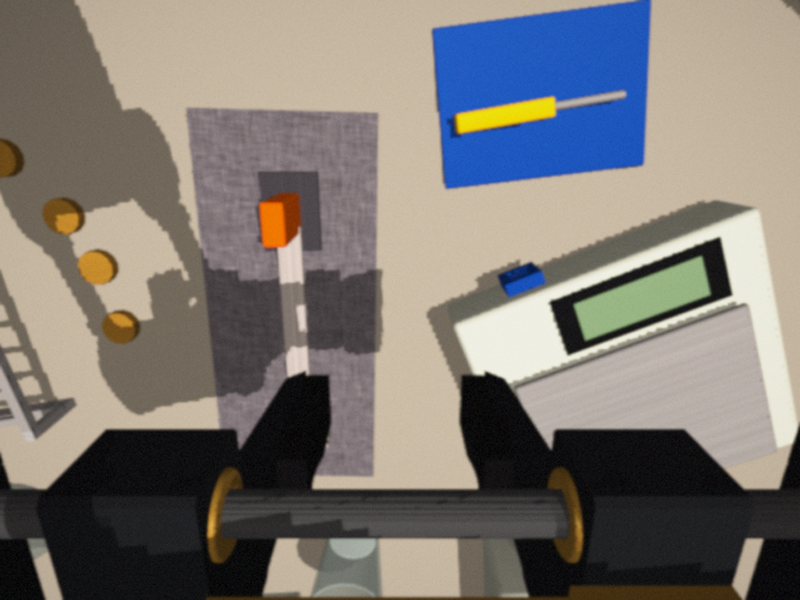

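```bash
python3 - <<'E'
from look import *
i=camera_info("wrist"); im=cv2.imread("pics/wrist13.png")[:,:,::-1].copy()
for a,k in blobs(im,"blue"):
    if 300<a<900:
        print(cv2.approxPolyDP(k,2,True).reshape(-1,2).tolist()); K=k
        g=cv2.cvtColor(im,cv2.COLOR_RGB2HSV)[:,:,2]; 
        u,v,w,h=cv2.boundingRect(k); print(u,v); print(g[v-1:v+h+1:1,u-1:u+w+1:2])
print("front-bottom z16",cast(i,[(399,218),(430,210)],16)[:,:2],"rear-top z44",cast(i,[(407,237),(437,224)],44)[:,:2])
a=np.array([(363,257),(606,168)]); print("front edge housing z55",cast(i,a,55)[:,:2], "corner far",cast(i,[(607,167)],55)[:,:2])
print("pan front edge z66", cast(i,[(414,307),(597,244)],66)[:,:2])
print("stylus",cast(i,[(363,94),(444,78),(365,107),(445,92)],17)[:,:2],"tip",cast(i,[(501,76)],10)[0])
m=mask(im,"yellow"); v,u=np.nonzero(m[:200]); P=cast(i,np.c_[u,v],17)[:,:2]; c=P.mean(0); _,_,V=np.linalg.svd(P-c,full_matrices=False); print(c,V[0],np.degrees(np.arctan2(*V[0][::-1])))
to(416,169,6,5.4)
E
```

```text
[[433, 218], [424, 211], [404, 218], [400, 223], [405, 234], [410, 236], [435, 226]]
400 211
[[205 202 204 191 157 149 144 120 140 194 178 144 101  98 167 193 191 183
  142]
 [203 200 201 182 131 125 121 118 133 165 129  93  76  79 123 164 165 159
  126]
 [200 189 185 163 121 117 113 106 104 114  99  84  70  68  87 115 135 138
  113]
 [194 160 151 135 117 112 101  85  82  89 103  92  67  69  74  80 109 119
  108]
 [176 133 124 120 111  97  81  86  88 105 109  93  70  68  69  71  86 100
   99]
 [144 123 119 110  97  83  88 104 102 104 106  88  68  66  67  72  78  90
   99]
 [119 114 105  86  84  80 101 125 111 105 104  90  69  64  68  75  94 102
   98]
 [113 104  80  81  97  95 105 120 106 101 100  92  68  66  76 105 137 136
   98]
 [ 98  78  77 101 130 103 104 108 108 102  99  90  74  81 113 144 169 159
  102]
 [ 79  73  76 114 141 109 102 104  97  96  89  84  90 122 155 175 182 170
  113]
 [ 70  67  69 102 124 106 108 101  91  85  85 103 133 158 178 184 184 175
  118]
 [ 72  65  70  79  99 102 102  85  77  84 111 140 169 182 183 187 186 183
  130]
 [ 74  63  70  72  87  99  91  76  
[... 1007 characters left out ...]
224
  229]
 [ 98 102 103 106 173 183 169 149 122 103 111 120 149 173 191 215 226 230
  234]
 [100 102 101 102 157 163 135 117 104 116 128 150 182 202 217 228 231 236
  239]
 [ 96  98 101  98 135 132 106 106 115 135 161 188 208 221 230 234 237 239
  240]]
front-bottom z16 [[532.2 163.7]
 [526.7 193.5]] rear-top z44 [[542.5 165.2]
 [532.4 192.2]]
front edge housing z55 [[554.4 123.5]
 [491.8 327.6]] corner far [[491.1 328.3]]
pan front edge z66 [[602.2 166.3]
 [554.5 322.1]]
stylus [[417.1 133.7]
 [409.9 203.8]
 [427.9 135. ]
 [421.3 205. ]] tip [412.1 255.8  10. ]
[418.3 169.2] [ 0.1 -1. ] -85.05342007348298
t 20.7 at [510.5  86.2 236.5] tool-y yaw 85.26 go tool [101.   74.8 230.5] turn 79.86
```

Call:
carry_out:
  rows:
    - {"x": 0,"y": 0,"z": 0,"turn": 8,"gripper": -0.1}
    - {"x": 0,"y": 0,"z": 0,"turn": 8,"gripper": -0.1}
    - {"x": 0,"y": 0,"z": 0,"turn": 8,"gripper": -0.1}
    - {"x": 0,"y": 0,"z": 0,"turn": 8,"gripper": -0.1}
    - {"x": 0,"y": 0,"z": 0,"turn": 8,"gripper": -0.1}
    - {"x": 0,"y": 0,"z": 0,"turn": 8,"gripper": -0.1}
    - {"x": 0,"y": 0,"z": 0,"turn": 8,"gripper": -0.1}
    - {"x": 0,"y": 0,"z": 0,"turn": 8,"gripper": -0.1}

```text
clock: 21.5
eef_pos: [510.6, 85.7, 236.6]
tool_rot: [1.782, 2.587, -0.001]
force: [0.8, 1.0, 0.2]
finger_gap: 39.6
finger_force: 0.0
```

Call:
carry_out:
  rows:
    - {"x": 0,"y": 0,"z": 0,"turn": 8,"gripper": -0.1}
    - {"x": 0,"y": 0,"z": 0,"turn": 8,"gripper": -0.1}
    - {"x": 0.031,"y": -0.029,"z": 0.03,"turn": 0,"gripper": -0.1}
    - {"x": 0.031,"y": -0.028,"z": 0.03,"turn": 0,"gripper": -0.1}
    - {"x": 0.03,"y": -0.028,"z": 0.03,"turn": 0,"gripper": -0.1}
    - {"x": 0,"y": 0,"z": 0.04,"turn": 0,"gripper": -0.1}
    - {"x": 0,"y": 0,"z": 0.04,"turn": 0,"gripper": -0.1}
    - {"x": 0,"y": 0,"z": 0,"turn": 0,"gripper": -0.1}

```text
clock: 22.3
eef_pos: [415.0, 166.1, 64.3]
tool_rot: [-2.113, -2.317, 0.016]
force: [-1.1, -0.1, -0.7]
finger_gap: 39.7
finger_force: 0.0
```

```bash
python3 - <<'E'
from look import *
HSV["blue"]=((100,90,20),(130,255,255))
to(417.5,170,5,5.2)
o=look("14",("side","scene","wrist"),(("yellow",17),))
m=np.array([529,177.5]); y=np.radians(18); ux=np.array([np.cos(y),np.sin(y)]); uy=np.array([-ux[1],ux[0]])
for n in ("side","scene"):
    im=cv2.imread(f"pics/{n}13.png")[:,:,::-1].copy(); i=camera_info(n)
    c=np.array([[*(m+a*ux+b*uy),z] for a in (0,12) for b in (-14,14) for z in (16,44)]); q=proj(i,c); print(n,"pred",q.min(0),q.max(0),"centre",proj(i,[[*m,30]]))
    for a,k in blobs(im,"blue"):
        r=cv2.boundingRect(k)
        if np.hypot(r[0]-q[0,0],r[1]-q[0,1])<40: print(a,r,r[0]+r[2],r[1]+r[3])
E
```

```text
t 22.3 at [415.  166.1  64.3] tool-y yaw 5.26 go tool [ 3.8  3.5 59.2] turn 0.06
22.3 [415.  166.1  64.3] [  95.3    0.2 -179.4] 39.731744281400225 0.0 [-1.1 -0.1 -0.7]
side yellow 47.5 [262.2 220.6] [15.2  4.4] 72 [418.6 174.1]
scene yellow 70.0 [321.8 218.8] [ 3.5 21.2] 45 [419.3 173.5]
wrist yellow 21.0 [451.  419.5] [ 4. 17.] 0 [513.2  73.3]
wrist yellow 2750.0 [316.5 255.5] [ 25. 121.] 0 [418.6 175.6]
side pred [303.8 201.5] [313.6 217.9] centre [[306.6 210.3]]
77.0 (305, 201, 9, 15) 314 216
scene pred [353.4 226. ] [362.  242.3] centre [[355.5 233.5]]
```

Call:
carry_out:
  rows:
    - {"x": 0.0046,"y": 0.004,"z": 0.02,"turn": 0,"gripper": -0.3}
    - {"x": 0,"y": 0,"z": 0.02,"turn": 0,"gripper": -0.3}
    - {"x": 0,"y": 0,"z": 0.014,"turn": 0,"gripper": -0.3}
    - {"x": 0,"y": 0,"z": 0.005,"turn": 0,"gripper": -0.3}
    - {"x": 0,"y": 0,"z": 0,"turn": 0,"gripper": -0.3}
    - {"x": 0,"y": 0,"z": 0,"turn": 0,"gripper": -1}
    - {"x": 0,"y": 0,"z": 0,"turn": 0,"gripper": -1}
    - {"x": 0,"y": 0,"z": 0,"turn": 0,"gripper": -1}
  squeeze: 40

```text
clock: 23.25
eef_pos: [424.7, 173.7, 11.3]
tool_rot: [2.116, 2.321, 0.003]
force: [-0.2, -1.3, 4.2]
finger_gap: 12.8
finger_force: 40.0
```

Call:
carry_out:
  rows:
    - {"x": 0,"y": 0,"z": 0,"turn": 0,"gripper": -1}
    - {"x": 0,"y": 0,"z": 0,"turn": 0,"gripper": -1}
    - {"x": 0,"y": 0,"z": 0,"turn": 0,"gripper": -1}

```text
clock: 23.55
eef_pos: [424.8, 173.7, 11.3]
tool_rot: [2.115, 2.321, 0.003]
force: [-1.2, -1.0, 5.8]
finger_gap: 13.8
finger_force: 40.0
```

```bash
python3 - <<'E'
from look import *
to(418.5,171,5,5.2)
E
```

```text
t 23.55 at [424.8 173.7  11.3] tool-y yaw 5.31 go tool [-2.1 -6.5  6.3] turn 0.11
```

Call:
carry_out:
  rows:
    - {"x": 0,"y": 0,"z": 0,"turn": 0,"gripper": -0.4}
    - {"x": 0,"y": 0,"z": 0,"turn": 0,"gripper": -0.4}
    - {"x": 0,"y": 0,"z": 0.003,"turn": 0,"gripper": -0.4}
    - {"x": 0,"y": 0,"z": 0.003,"turn": 0,"gripper": -0.4}
    - {"x": 0,"y": 0,"z": 0,"turn": 0,"gripper": -0.4}
    - {"x": 0,"y": 0,"z": 0,"turn": 0,"gripper": -0.4}

```text
clock: 24.15
eef_pos: [423.4, 173.3, 3.8]
tool_rot: [-2.116, -2.321, 0.001]
force: [0.1, 0.2, -0.0]
finger_gap: 26.5
finger_force: 0.0
```

```bash
python3 - <<'E'
from look import *
o=look("15",("side","scene","wrist"),(("yellow",17),))
E
```

```text
24.15 [423.4 173.3   3.8] [  95.3    0.  -180. ] 26.472548139024152 0.0 [ 0.1  0.2 -0. ]
side yellow 19.0 [263.3 215.6] [6.1 4.6] 76 [423.4 194.8]
scene yellow 22.5 [320.8 222.3] [ 2.8 13.4] 45 [425.8 161.8]
wrist yellow 59.0 [417.5 429.5] [27.  5.] 90 [470.1 131.3]
wrist yellow 4780.0 [319. 317.] [148.  36.] 90 [423.2 181.3]
```

Call:
carry_out:
  rows:
    - {"x": 0,"y": 0,"z": -0.001,"turn": 0,"gripper": -1}
    - {"x": 0,"y": 0,"z": 0,"turn": 0,"gripper": -1}
    - {"x": 0,"y": 0,"z": 0,"turn": 0,"gripper": -1}
    - {"x": 0,"y": 0,"z": 0,"turn": 0,"gripper": -1}
    - {"x": 0,"y": 0,"z": -0.01,"turn": 0,"gripper": -1}
    - {"x": 0,"y": 0,"z": -0.03,"turn": 0,"gripper": -1}
    - {"x": 0,"y": 0,"z": 0,"turn": 0,"gripper": -1}
    - {"x": 0,"y": 0,"z": 0,"turn": 0,"gripper": -1}
  squeeze: 45

```text
clock: 25.1
eef_pos: [424.6, 173.7, 46.2]
tool_rot: [2.115, 2.321, 0.003]
force: [0.4, -0.1, -1.0]
finger_gap: 13.3
finger_force: 45.0
```

```bash
python3 - <<'E'
from look import *
o=look("16",("wrist","side","scene"),(("yellow",60),))
i,im=o["wrist"]; m=mask(im,"yellow"); v,u=np.nonzero(m); s=(abs(u-319)<30)&(v<400)
print(u[s].min(),u[s].max(),v[s].min(),v[s].max())
p=get_state()["eef_pos"]
print("pred handle ends/top", proj(i,[[p[0]-35*np.sin(-.0925)*-1*0-3.2,p[1]+35,p[2]+12],[p[0]+3.2,p[1]-35,p[2]+12],[p[0]-7.8,p[1]+85,p[2]+6]]))
g=cv2.cvtColor(im,cv2.COLOR_RGB2GRAY)
for r in range(90,260,6): print(r,g[r,300:336:2])
E
```

```text
25.1 [424.6 173.7  46.2] [ 95.3  -0.  179.9] 13.327707180553498 44.999880194664 [ 0.4 -0.1 -1. ]
wrist yellow 4849.0 [316.  315.5] [149.  36.] 90 [422.9 182.7]
side yellow 19.0 [263. 203.] [8. 4.] 90 [424.8 185.3]
scene yellow 15.0 [318.8 211.8] [2.1 9.9] 45 [425.7 154.9]
298 334 241 390
pred handle ends/top [[313.4 248.5]
 [313.4 404.5]
 [313.4 102.9]]
90 [87 86 87 84 83 86 85 83 87 81 85 85 84 87 86 84 82 86]
96 [86 89 85 84 85 86 86 85 88 85 86 87 87 82 85 86 84 83]
102 [84 90 82 88 88 86 85 84 83 86 84 87 86 85 86 84 84 84]
108 [ 87  87  84  86 114 143 163 177 179 173 156 133  93  87  88  85  85  85]
114 [ 85  87  86  89 121 157 181 189 196 187 170 142 104  85  87  84  85  85]
120 [ 86  84  84  87 122 156 180 195 196 184 171 143 104  86  86  85  83  85]
126 [ 88  87  83  88 120 159 182 191 194 185 168 144 103  83  88  83  84  88]
132 [ 87  85  84  86 118 157 182 192 196 183 172 138 101  84  83  84  86  87]
138 [ 90  87  88  88 121 158 180 191 195 183 170 141  99  88  85  86  88  87]
144 [ 88  86  84  87 120 160 182 194 193 184 168 139  87  50  54  73  82  85]
150 [ 88  86  90  84
[... 761 characters left out ...]
10 [ 81  84  86  89 119 163 187 194 192 180 164 125  67  48  45  47  62  85]
216 [ 82  86  85  86 119 162 186 194 189 180 157 125  66  51  46  43  65  80]
222 [ 85  86  84  85 119 163 186 194 192 180 158 124  67  44  50  49  69  84]
228 [ 87  82  90  87 117 166 187 196 187 179 158 120  62  47  47  53  73  83]
234 [ 84  85  85  84 118 162 189 194 189 177 156 117  61  39  46  53  78  84]
240 [ 88  97  99  99 120 166 184 188 188 179 156 119  76  71  67  73  81  84]
246 [107 113 115 117 117 133 162 167 166 152 134 115 107 109 110 101  87  59]
252 [172 183 182 175 179 181 176 180 179 177 184 188 184 185 186 178 152  89]
258 [191 202 206 204 206 204 206 205 204 205 205 204 203 204 204 197 174 110]
```

Call:
carry_out:
  rows:
    - {"x": -0.028,"y": 0.004,"z": 0,"turn": 0,"gripper": -1}
    - {"x": 0,"y": 0,"z": 0,"turn": 8.5,"gripper": -1}
    - {"x": 0,"y": 0,"z": 0,"turn": 8.5,"gripper": -1}
    - {"x": 0,"y": 0,"z": 0,"turn": 8.5,"gripper": -1}
    - {"x": 0,"y": 0,"z": 0,"turn": 8.5,"gripper": -1}
    - {"x": 0,"y": 0,"z": 0,"turn": 8.5,"gripper": -1}
    - {"x": 0,"y": 0,"z": 0,"turn": 8.5,"gripper": -1}
    - {"x": 0,"y": 0,"z": 0,"turn": 8.5,"gripper": -1}

```text
clock: 26.05
eef_pos: [429.2, 145.6, 44.0]
tool_rot: [-2.992, -0.956, 0.004]
force: [0.4, -0.2, -1.0]
finger_gap: 13.0
finger_force: 45.0
```

Call:
carry_out:
  rows:
    - {"x": 0,"y": 0,"z": 0,"turn": 8.5,"gripper": -1}
    - {"x": 0,"y": 0,"z": 0,"turn": 8.5,"gripper": -1}
    - {"x": 0,"y": 0,"z": 0.01,"turn": 0,"gripper": -1}
    - {"x": 0,"y": 0,"z": 0.01,"turn": 0,"gripper": -1}
    - {"x": 0,"y": 0,"z": 0,"turn": 0,"gripper": -1}
    - {"x": 0,"y": 0,"z": 0,"turn": 0,"gripper": -1}

```text
clock: 26.65
eef_pos: [429.3, 145.6, 24.1]
tool_rot: [3.099, 0.515, -0.004]
force: [0.2, 0.4, 0.2]
finger_gap: 13.6
finger_force: 45.0
```

```bash
python3 - <<'E'
from look import *
HSV["blue"]=((100,90,20),(130,255,255))
to(431.1,145.9,24.8,-72)
o=look("17",("wrist","side","scene"),(("blue",30),("yellow",30)))
i,im=o["wrist"]; cv2.imwrite("pics/c17.png",np.hstack([cv2.resize(im[40:280,200:440],(400,400)),cv2.resize(o["side"][1][170:250,250:330],(400,400),interpolation=2)])[:,:,::-1])
E
```

```text
t 26.65 at [429.3 145.6  24.1] tool-y yaw -71.11 go tool [ 1.8  0.3 -0.7] turn 0.89
26.65 [429.3 145.6  24.1] [  18.9    0.1 -180. ] 13.585718780957553 44.99984264373779 [0.2 0.4 0.2]
wrist blue 116.5 [296. 378.] [ 6. 28.] 0 [402.9 144.3]
wrist blue 2445.0 [339.9 261.7] [54.5 76.6] 16 [459.1 144.9]
wrist blue 46837.5 [154.  272.3] [290.  213.4] 14 [431.7 211.1]
wrist blue 3866.5 [322.  21.] [ 42. 100.] 90 [533.6 178.2]
wrist yellow 4738.5 [315.5 316. ] [148.  35.] 90 [433.9 146.1]
side blue 220.0 [427.5 357.5] [17. 15.] 90 [ 649.1 -292.7]
side blue 907.0 [259.  219.1] [35.1 46.4] 82 [410.8 163.3]
side blue 78.0 [309.5 207.9] [14.7  7.5] 82 [538.  186.4]
side blue 549.0 [185.  141.5] [17. 42.] 90 [225.7 625.2]
side blue 3132.5 [173.5  82. ] [82.2 50.5] 82 [ 164.6 1193.4]
scene blue 1365.0 [ 56.5 465.5] [27. 99.] 90 [ 474.5 -634.4]
scene blue 117.0 [194.  370.5] [13. 12.] 90 [ 516.4 -344.9]
scene blue 12.0 [357.3 229.9] [2.2 8.5] 27 [524.5 190.7]
scene blue 706.0 [330.8 217.3] [25.5 50.2] 45 [442.5 182.8]
scene blue 3920.0 [377.9  72.1] [ 47.6 105.2] 5 [ 98.3 854.3]
scene yellow 12.5 [325.3 223.1] [7.6 2.5] 18 [445.6 157.1]
```

View pics/c17.png

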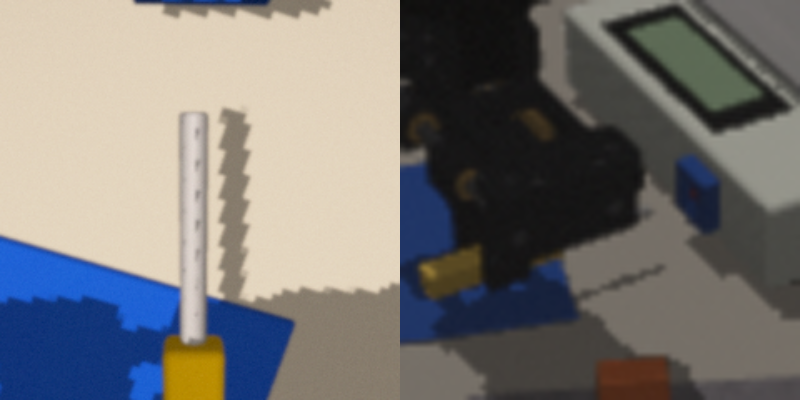

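```bash
python3 - <<'E'
from look import *
HSV["blue"]=((100,90,20),(130,255,255))
im=cv2.imread("pics/wrist17.png")[:,:,::-1].copy(); i=camera_info("wrist")
m=mask(im,"blue")[:70]
for r in range(0,50,4):
    u=np.nonzero(m[r,200:450])[0]+200
    if len(u): print(r,u.min(),u.max(),(u.min()+u.max())/2)
for c in range(275,372,8):
    v=np.nonzero(m[:,c])[0]; print(c,v.max() if len(v) else None, cast(i,[(c,v.max())],16)[0][:2] if len(v) else '')
v=cv2.cvtColor(im,cv2.COLOR_RGB2HSV)[:,:,2]; print(v[0:46:3,262:384:5])
to(431.1,145.9,24.8,-72)
E
```

```text
0 272 372 322.0
4 272 371 321.5
8 272 371 321.5
12 272 371 321.5
16 272 370 321.0
20 273 370 321.5
24 273 370 321.5
28 275 369 322.0
32 277 365 321.0
36 279 363 321.0
40 282 360 321.0
275 28 [530.2 194. ]
283 40 [527.5 190.2]
291 40 [528.5 187.5]
299 41 [529.1 184.8]
307 41 [530.  182.1]
315 41 [530.9 179.4]
323 41 [531.8 176.7]
331 41 [532.7 174. ]
339 42 [533.3 171.3]
347 42 [534.3 168.6]
355 42 [535.2 165.9]
363 36 [537.9 163.9]
371 15 [544.9 163.6]
[[101 102 177 214 212 212 211 213 214 213 213 211 213 213 211 212 211 209
  212 210 211 212 137 100 101]
 [102  99 177 213 213 213 216 214 212 216 211 212 212 212 212 213 213 214
  209 212 212 210 128 101 101]
 [103  98 182 214 213 212 214 213 216 214 217 215 214 212 213 212 211 211
  211 211 209 207 120 102 103]
 [101  98 179 213 214 214 214 215 213 215 215 214 213 213 213 212 214 212
  213 212 207 212 115  96  96]
 [108 101 165 215 214 213 214 214 212 213 213 213 213 213 213 212 216 213
  213 212 211 210 108  97  95]
 [188 127 169 215 212 213 215 214 215 213 214 214 215 214 212 214 213 214
  212 209 209 209 112 112 116]
 [207 130 181
[... 417 characters left out ...]
217  69  69  70  70  80  88  83  84  84  85  83  79  78  85  77
   70  74  76  81 130 131 127]
 [223 225 223  93  68  71  73 107 126 123 126 126 125 124 122 122 120  71
   69  68  68 102 128 131 128]
 [224 224 223 170  73  73  69 141 143 127 124 170 145 126 127 189 148  69
   64  71  72 125 131 130 131]
 [222 223 221 217  74  69  63 152 171 135 112 180 187 156 118 196 190  73
   69  70  86 130 131 131 130]
 [223 224 225 223 154 147 139 132  88  84  84  85  85  84  84  81  87  78
   80  80 123 133 130 130 130]
 [222 222 223 226 223 222 223 202 129 135 138 131 131 154 127 131 163 138
  127 131 133 128 127 134 143]]
t 26.8 at [430.5 146.   25.3] tool-y yaw -71.16 go tool [0.6 0.3 0.5] turn 0.84
```

Call:
carry_out:
  rows:
    - {"x": 0,"y": 0.0019,"z": 0,"turn": 0,"gripper": -1}
    - {"x": 0.01,"y": 0,"z": 0,"turn": 0,"gripper": -1}
    - {"x": 0.01,"y": 0,"z": 0,"turn": 0,"gripper": -1}
    - {"x": 0.004,"y": 0,"z": 0,"turn": 0,"gripper": -1}
    - {"x": 0,"y": 0,"z": 0,"turn": 0,"gripper": -1}
    - {"x": 0,"y": 0,"z": 0,"turn": 0,"gripper": -1}

```text
clock: 27.4
eef_pos: [453.7, 151.9, 25.0]
tool_rot: [3.099, 0.513, -0.001]
force: [-0.2, 0.6, 0.8]
finger_gap: 13.7
finger_force: 45.0
```

Call:
carry_out:
  rows:
    - {"x": 0.002,"y": 0,"z": 0,"turn": 0,"gripper": -1}
    - {"x": 0.001,"y": 0,"z": 0,"turn": 0,"gripper": -1}
    - {"x": 0,"y": 0,"z": 0,"turn": 0,"gripper": -1}

```text
clock: 27.7
eef_pos: [455.8, 152.7, 24.9]
tool_rot: [3.099, 0.513, -0.002]
force: [-1.6, -0.1, -1.1]
finger_gap: 13.5
finger_force: 45.0
```

Call:
carry_out:
  rows:
    - {"x": 0.002,"y": 0,"z": 0,"turn": 0,"gripper": -1}
    - {"x": 0,"y": 0,"z": 0,"turn": 0,"gripper": -1}
    - {"x": 0,"y": 0,"z": 0,"turn": 0,"gripper": -1}

```text
clock: 28.0
eef_pos: [457.7, 153.3, 24.9]
tool_rot: [3.099, 0.513, -0.002]
force: [-2.6, -1.2, 0.1]
finger_gap: 13.5
finger_force: 45.0
```

Call:
carry_out:
  rows:
    - {"x": 0.0015,"y": 0,"z": 0,"turn": 0,"gripper": -1}
    - {"x": 0,"y": 0,"z": 0,"turn": 0,"gripper": -1}
    - {"x": 0,"y": 0,"z": 0,"turn": 0,"gripper": -1}

```text
clock: 28.3
eef_pos: [458.9, 153.7, 24.8]
tool_rot: [3.099, 0.513, -0.003]
force: [-5.2, -1.4, 0.0]
finger_gap: 13.4
finger_force: 45.0
```

Call:
carry_out:
  rows:
    - {"x": 0.001,"y": 0,"z": 0,"turn": 0,"gripper": -1}
    - {"x": 0,"y": 0,"z": 0,"turn": 0,"gripper": -1}
    - {"x": 0,"y": 0,"z": 0,"turn": 0,"gripper": -1}

```text
clock: 28.6
eef_pos: [458.9, 153.7, 24.5]
tool_rot: [3.099, 0.513, -0.006]
force: [-7.3, -2.7, 0.8]
finger_gap: 13.1
finger_force: 45.0
```

Call:
carry_out:
  rows:
    - {"x": 0.001,"y": 0,"z": 0,"turn": 0,"gripper": -1}
    - {"x": 0,"y": 0,"z": 0,"turn": 0,"gripper": -1}
    - {"x": 0,"y": 0,"z": 0,"turn": 0,"gripper": -1}

```text
clock: 28.9
eef_pos: [459.0, 153.8, 24.2]
tool_rot: [3.099, 0.513, -0.009]
force: [-8.4, -3.6, 1.1]
finger_gap: 13.4
finger_force: 45.0
```

Call:
carry_out:
  rows:
    - {"x": 0.001,"y": 0,"z": 0,"turn": 0,"gripper": -1}
    - {"x": 0,"y": 0,"z": 0,"turn": 0,"gripper": -1}
    - {"x": 0,"y": 0,"z": 0,"turn": 0,"gripper": -1}
    - {"x": -0.005,"y": 0,"z": 0,"turn": 0,"gripper": -1}
    - {"x": -0.015,"y": 0,"z": 0,"turn": 0,"gripper": -1}
    - {"x": -0.015,"y": 0,"z": 0,"turn": 0,"gripper": -1}
    - {"x": 0,"y": 0,"z": -0.02,"turn": 0,"gripper": -1}
    - {"x": 0,"y": 0,"z": 0,"turn": -8.5,"gripper": -1}

```text
clock: 29.7
eef_pos: [432.9, 144.6, 48.0]
tool_rot: [-3.052, -0.746, -0.013]
force: [1.5, -0.7, -0.4]
finger_gap: 13.5
finger_force: 45.0
```

Call:
carry_out:
  rows:
    - {"x": 0,"y": 0,"z": 0,"turn": -8.5,"gripper": -1}
    - {"x": 0,"y": 0,"z": 0,"turn": -8.5,"gripper": -1}
    - {"x": 0,"y": 0,"z": 0,"turn": -8.5,"gripper": -1}
    - {"x": 0,"y": 0,"z": 0,"turn": -8.5,"gripper": -1}
    - {"x": 0,"y": 0,"z": 0,"turn": -8.5,"gripper": -1}
    - {"x": 0,"y": 0,"z": 0,"turn": -8.5,"gripper": -1}
    - {"x": 0,"y": 0,"z": 0,"turn": -8.5,"gripper": -1}
    - {"x": 0,"y": 0,"z": 0,"turn": -8.5,"gripper": -1}

```text
clock: 30.5
eef_pos: [431.8, 144.3, 46.3]
tool_rot: [2.107, 2.326, 0.007]
force: [-0.5, -0.3, -0.6]
finger_gap: 13.7
finger_force: 45.0
```

Call:
carry_out:
  rows:
    - {"x": 0,"y": 0,"z": 0,"turn": 0,"gripper": -1}
    - {"x": 0,"y": 0,"z": 0,"turn": 0,"gripper": -1}

```text
clock: 30.7
eef_pos: [430.9, 144.0, 45.9]
tool_rot: [2.119, 2.317, 0.004]
force: [-0.4, -0.2, -0.3]
finger_gap: 13.2
finger_force: 45.0
```

```bash
python3 - <<'E'
from look import *
to(414,175,6,5.3)
look("18",("wrist",),(("yellow",60),))
E
```

```text
t 30.7 at [430.9 144.   45.9] tool-y yaw 5.09 go tool [ 32.3 -14.2  39.9] turn -0.21
30.7 [430.9 144.   45.9] [ 95.1  -0.  179.8] 13.162962403930727 44.999839067459106 [-0.4 -0.2 -0.3]
wrist yellow 15.0 [385.2 421.1] [ 3.9 15.9] 10 [462.6 106. ]
wrist yellow 4832.5 [316. 316.] [148.  36.] 90 [429.2 152.9]
```

Call:
carry_out:
  rows:
    - {"x": 0.016,"y": -0.007,"z": 0.01,"turn": 0,"gripper": -1}
    - {"x": 0.016,"y": -0.007,"z": 0.01,"turn": 0,"gripper": -1}
    - {"x": 0,"y": 0,"z": 0.01,"turn": 0,"gripper": -1}
    - {"x": 0,"y": 0,"z": 0.009,"turn": 0,"gripper": -1}
    - {"x": 0,"y": 0,"z": 0.002,"turn": 0,"gripper": -1}
    - {"x": 0,"y": 0,"z": 0,"turn": 0,"gripper": -1}
    - {"x": 0,"y": 0,"z": 0,"turn": 0,"gripper": -1}

```text
clock: 31.45
eef_pos: [412.9, 174.2, 5.0]
tool_rot: [-2.118, -2.319, 0.0]
force: [-6.6, 2.0, 12.3]
finger_gap: 13.3
finger_force: 45.0
```

Call:
carry_out:
  rows:
    - {"x": 0,"y": 0,"z": 0,"turn": 0,"gripper": -0.4}
    - {"x": 0,"y": 0,"z": 0,"turn": 0,"gripper": -0.4}
    - {"x": 0,"y": 0,"z": 0,"turn": 0,"gripper": -0.4}
    - {"x": 0,"y": 0,"z": -0.02,"turn": 0,"gripper": -0.4}
    - {"x": 0,"y": 0,"z": -0.04,"turn": 0,"gripper": 0.1}
    - {"x": 0,"y": 0,"z": -0.04,"turn": 0,"gripper": 0.1}
    - {"x": 0,"y": 0,"z": -0.04,"turn": 0,"gripper": 0.1}
    - {"x": 0,"y": 0,"z": -0.04,"turn": 0,"gripper": 0.1}

```text
clock: 32.25
eef_pos: [412.3, 173.8, 185.4]
tool_rot: [2.117, 2.321, -0.0]
force: [0.4, 0.1, 0.0]
finger_gap: 48.2
finger_force: 0.0
```

```bash
python3 - <<'E'
from look import *
to(558,-146,100,85)
look("19",("side","scene"),(("yellow",17),("brass",10)))
E
```

```text
t 32.25 at [412.3 173.8 185.4] tool-y yaw 5.27 go tool [-331.8  115.7   85.5] turn -79.73
32.25 [412.3 173.8 185.4] [  95.3    0.  -180. ] 48.15937552646215 0.0 [0.4 0.1 0. ]
side yellow 55.0 [260.  220.9] [16.1  4.4] 72 [413.2 174.1]
side brass 16.0 [283.5 347.5] [3. 7.] 90 [ 415.6 -208.8]
side brass 105.0 [306. 325.] [10. 12.] 90 [ 464.2 -165.4]
side brass 100.0 [326. 316.] [10. 12.] 90 [ 505.7 -150.9]
side brass 98.5 [352. 310.] [10. 12.] 90 [ 558.3 -145.6]
side brass 377.0 [465.8 261.6] [30.  18.4] 37 [839.1 -56.3]
side brass 81.5 [260.4 222.1] [19.9  5.1] 72 [414.1 178.7]
side brass 121.5 [219.4  87.6] [12.3 14.1] 4 [ 345.7 1147.7]
scene yellow 85.5 [320.3 217.8] [ 4.2 21.9] 45 [413.7 173.8]
scene brass 476.0 [356.6 361.4] [31.2 23.8] 3 [ 752.6 -102.8]
scene brass 97.0 [276.5 325.5] [11. 11.] 90 [ 558.9 -146. ]
scene brass 89.5 [258.5 315. ] [10. 11.] 90 [ 507.6 -151.6]
scene brass 86.5 [241.5 309. ] [10. 11.] 90 [ 465.6 -164.8]
scene brass 58.5 [217. 307.] [ 8. 10.] 90 [ 418.  -197.2]
scene brass 14.5 [294.5 264.2] [8.5 9.5] 18 [466.9  14. ]
scene brass 36.0 [294.  254.5] [10.8  7.2] 56 [444.4  36.9]
scene brass 30.0 [320.  218.5] [ 5.6 23.3] 43 [410.4 176.6]
scene brass 105.5 [470.2 152.3] [24.3  9. ] 10 [572.3 682.4]
scene brass 20.5 [336.4 134.9] [11.4  2.8] 18 [205.5 493.7]
scene brass 371.5 [422.8  84. ] [29.4 18.2] 8 [248.3 917.7]
```

Call:
carry_out:
  rows:
    - {"x": -0.0415,"y": 0.0145,"z": 0,"turn": 0,"gripper": 0.1}
    - {"x": -0.0415,"y": 0.0145,"z": 0,"turn": 0,"gripper": 0.1}
    - {"x": -0.0415,"y": 0.0145,"z": 0,"turn": 0,"gripper": 0.1}
    - {"x": -0.0415,"y": 0.0145,"z": 0,"turn": 0,"gripper": 0.1}
    - {"x": -0.0415,"y": 0.0145,"z": 0,"turn": 0,"gripper": 0.1}
    - {"x": -0.0415,"y": 0.0145,"z": 0,"turn": 0,"gripper": 0.1}
    - {"x": -0.0415,"y": 0.0145,"z": 0,"turn": 0,"gripper": 0.1}
    - {"x": -0.0415,"y": 0.0145,"z": 0,"turn": 0,"gripper": 0.1}

```text
clock: 33.15
eef_pos: [558.7, -147.6, 182.6]
tool_rot: [-2.116, -2.32, 0.001]
force: [1.1, 0.0, -1.0]
finger_gap: 48.3
finger_force: 0.0
```

Call:
carry_out:
  rows:
    - {"x": 0,"y": 0,"z": 0,"turn": -8,"gripper": 0.1}
    - {"x": 0,"y": 0,"z": 0,"turn": -8,"gripper": 0.1}
    - {"x": 0,"y": 0,"z": 0,"turn": -8,"gripper": 0.1}
    - {"x": 0,"y": 0,"z": 0,"turn": -8,"gripper": 0.1}
    - {"x": 0,"y": 0,"z": 0,"turn": -8,"gripper": 0.1}
    - {"x": 0,"y": 0,"z": 0,"turn": -8,"gripper": 0.1}
    - {"x": 0,"y": 0,"z": 0,"turn": -8,"gripper": 0.1}
    - {"x": 0,"y": 0,"z": 0,"turn": -8,"gripper": 0.1}

```text
clock: 33.95
eef_pos: [558.1, -145.8, 182.5]
tool_rot: [-0.556, -3.09, -0.0]
force: [-0.5, 1.4, 0.1]
finger_gap: 48.2
finger_force: 0.0
```

Call:
carry_out:
  rows:
    - {"x": 0,"y": 0,"z": 0,"turn": -8,"gripper": 0.1}
    - {"x": 0,"y": 0,"z": 0,"turn": -8,"gripper": 0.1}
    - {"x": 0,"y": 0,"z": 0,"turn": 0,"gripper": 0.1}
    - {"x": 0,"y": 0,"z": 0,"turn": 0,"gripper": 0.1}

```text
clock: 34.35
eef_pos: [558.3, -145.7, 183.1]
tool_rot: [-0.134, -3.137, -0.001]
force: [-0.7, 0.9, 0.4]
finger_gap: 48.3
finger_force: 0.0
```

```bash
python3 - <<'E'
from look import *
to(558.5,-146,2,85)
o=look("20",("wrist","scene"),(("brass",10),))
i,im=o["wrist"]; m=mask(im,"brass")|mask(im,"orange"); 
for a,k in blobs(im,"brass",60):
    q=cast(i,k.reshape(-1,2),10); print(a,q.min(0),q.max(0),loc((q.min(0)+q.max(0))/2))
print(loc(shelf(0,80)),shelf(-76,80))
E
```

```text
t 34.35 at [ 558.3 -145.7  183.1] tool-y yaw 85.09 go tool [ -0.4  -0.3 181.1] turn 0.09
34.35 [ 558.3 -145.7  183.1] [175.1  -0.1 180. ] 48.27182728196702 0.0 [-0.7  0.9  0.4]
wrist brass 2924.5 [390. 464.] [424.  30.] 0 [837.5 -91.4]
wrist brass 802.5 [167.3 412.4] [23.2 74.5] 7 [ 750.  -313.9]
wrist brass 943.5 [463.9 412.2] [75.  24.5] 83 [775.2 -15.4]
wrist brass 769.0 [316.5 213. ] [32. 31.] 90 [ 556.  -146.3]
wrist brass 876.0 [305.  151.5] [33. 34.] 90 [ 504.9 -151.1]
wrist brass 994.5 [280.5  98. ] [36. 35.] 90 [ 463.4 -166. ]
wrist brass 2510.5 [530.5  89. ] [48. 65.] 90 [473.1  23.7]
wrist brass 1191.5 [228.5  36.5] [41. 37.] 90 [ 418.4 -199. ]
scene brass 12.5 [354.1 394.8] [8.1 2.8] 9 [ 796.3 -166.7]
scene brass 530.5 [356.5 362.4] [31.2 25.8] 3 [ 753.9 -104.8]
scene brass 94.0 [276.5 325.5] [11. 11.] 90 [ 558.9 -146. ]
scene brass 88.5 [258.5 315. ] [10. 11.] 90 [ 507.6 -151.6]
scene brass 86.5 [241.5 309. ] [10. 11.] 90 [ 465.6 -164.8]
scene brass 59.0 [217. 307.] [ 8. 10.] 90 [ 418.  -197.2]
scene brass 60.5 [295.6 258.8] [17.6  8.9] 81 [457.2  28.7]
scene brass 23.0 [320.3 218.3] [ 4.9 22.6] 45 [410.2 177.7]
scene brass 132.5 [470.2 151.6] [28.6 10.3] 10 [570.3 685.4]
scene brass 400.0 [422.9  84.4] [29.3 19. ] 8 [249.6 915.8]
2924.5 [ 812.3 -320.9   10. ] [878.4 137.1  10. ] [359.1 174.3]
802.5 [ 706.9 -333.5   10. ] [ 796.9 -293.    10. ] [246.  -37.7]
943.5 [729.6 -31.2  10. ] [824.2  -0.9  10. ] [297.8 256. ]
769.0 [ 542.3 -159.6   10. ] [ 570.1 -133.1   10. ] [ 66.3 146.2]
876.0 [ 492.  -164.7   10. ] [ 518.2 -137.5   10. ] [ 14.9 146.2]
994.5 [ 450.5 -179.7   10. ] [ 476.8 -152.6   10. ] [-27.7 134.9]
2510.5 [457.1  -0.5  10. ] [491.9  46.6  10. ] [  0.2 322.3]
1191.5 [ 405. -213.   10.] [ 432.2 -185.4   10. ] [-75.6 106.1]
[ 0. 80.] [ 420.6 -225.2]
```

Call:
carry_out:
  rows:
    - {"x": 0.001,"y": 0,"z": 0.04,"turn": 0,"gripper": 0}
    - {"x": 0,"y": 0,"z": 0.04,"turn": 0,"gripper": 0}
    - {"x": 0,"y": 0,"z": 0.04,"turn": 0,"gripper": 0}
    - {"x": 0,"y": 0,"z": 0.03,"turn": 0,"gripper": 0}
    - {"x": 0,"y": 0,"z": 0.02,"turn": 0,"gripper": 0}
    - {"x": 0,"y": 0,"z": 0.008,"turn": 0,"gripper": 0}
    - {"x": 0,"y": 0,"z": 0,"turn": 0,"gripper": 0}
    - {"x": 0,"y": 0,"z": 0,"turn": 0,"gripper": 0}
  squeeze: 30

```text
clock: 35.25
eef_pos: [558.7, -145.9, 7.2]
tool_rot: [0.13, 3.137, -0.001]
force: [-0.4, 1.0, 0.2]
finger_gap: 44.0
finger_force: 0.0
```

Call:
carry_out:
  rows:
    - {"x": 0.001,"y": 0,"z": 0.0042,"turn": 0,"gripper": 0}
    - {"x": 0,"y": 0,"z": 0,"turn": 0,"gripper": 0}
    - {"x": 0,"y": 0,"z": 0,"turn": 0,"gripper": -1}
    - {"x": 0,"y": 0,"z": 0,"turn": 0,"gripper": -1}
    - {"x": 0,"y": 0,"z": 0,"turn": 0,"gripper": -1}
    - {"x": 0,"y": 0,"z": 0,"turn": 0,"gripper": -1}

```text
clock: 35.85
eef_pos: [557.1, -145.6, 2.5]
tool_rot: [0.129, 3.138, -0.0]
force: [-0.7, -0.2, 3.3]
finger_gap: 26.6
finger_force: 30.0
```

Call:
carry_out:
  rows:
    - {"x": 0,"y": 0,"z": -0.01,"turn": 0,"gripper": -1}
    - {"x": 0,"y": 0,"z": -0.03,"turn": 0,"gripper": -1}
    - {"x": 0,"y": 0,"z": -0.04,"turn": 0,"gripper": -1}
    - {"x": 0,"y": 0,"z": -0.04,"turn": 0,"gripper": -1}
    - {"x": 0,"y": 0,"z": 0,"turn": 0,"gripper": -1}

```text
clock: 36.35
eef_pos: [561.5, -146.9, 129.4]
tool_rot: [0.128, 3.127, -0.005]
force: [1.3, 0.1, -0.1]
finger_gap: 26.8
finger_force: 30.0
```

```bash
python3 - <<'E'
from look import *
to(657,313,125,85)
E
```

```text
t 36.35 at [ 561.5 -146.9  129.4] tool-y yaw 85.3 go tool [-57.5 466.2   3.8] turn 0.3
```

Call:
carry_out:
  rows:
    - {"x": -0.0058,"y": 0.045,"z": 0,"turn": 0,"gripper": -1}
    - {"x": -0.0058,"y": 0.045,"z": 0,"turn": 0,"gripper": -1}
    - {"x": -0.0058,"y": 0.045,"z": 0,"turn": 0,"gripper": -1}
    - {"x": -0.0058,"y": 0.045,"z": 0,"turn": 0,"gripper": -1}
    - {"x": -0.0058,"y": 0.045,"z": 0,"turn": 0,"gripper": -1}
    - {"x": -0.0058,"y": 0.045,"z": 0,"turn": 0,"gripper": -1}
    - {"x": -0.0058,"y": 0.045,"z": 0,"turn": 0,"gripper": -1}
    - {"x": -0.0058,"y": 0.045,"z": 0,"turn": 0,"gripper": -1}

```text
clock: 37.15
eef_pos: [632.0, 211.1, 121.1]
tool_rot: [-0.129, -3.138, 0.001]
force: [0.0, -0.7, -1.1]
finger_gap: 26.7
finger_force: 30.0
```

Call:
carry_out:
  rows:
    - {"x": -0.0058,"y": 0.045,"z": 0,"turn": 0,"gripper": -1}
    - {"x": -0.0058,"y": 0.045,"z": 0,"turn": 0,"gripper": -1}
    - {"x": 0,"y": 0.015,"z": 0,"turn": 0,"gripper": -1}
    - {"x": 0,"y": 0,"z": 0,"turn": 0,"gripper": -1}
    - {"x": 0,"y": 0,"z": 0,"turn": 0,"gripper": -1}
    - {"x": 0,"y": 0,"z": 0,"turn": 0,"gripper": -1}

```text
clock: 37.75
eef_pos: [652.2, 311.1, 121.4]
tool_rot: [-0.131, -3.138, 0.002]
force: [0.7, -0.5, -0.6]
finger_gap: 26.5
finger_force: 30.0
```

```bash
python3 - <<'E'
from look import *
to(657,313,70.5,85)
o=look("21",("wrist","scene"),(("brass",130),))
E
```

```text
t 37.75 at [652.2 311.1 121.4] tool-y yaw 85.22 go tool [-4.7  2.4 50.9] turn 0.22
37.75 [652.2 311.1 121.4] [ 175.2   -0.1 -179.9] 26.51095245082298 29.999831914901733 [ 0.7 -0.5 -0.6]
wrist brass 99.0 [315.  478.5] [  1. 154.] 90 [729.1 303. ]
wrist brass 21.5 [493.  476.5] [5. 8.] 90 [734.6 385.2]
wrist brass 294.5 [449.5 474.5] [ 9. 75.] 90 [731.7 365.1]
wrist brass 580.5 [412.5 412.4] [73.7 16.7] 85 [694.7 348.2]
wrist brass 533.0 [216.9 412. ] [13.6 74.1] 8 [687.6 263.9]
wrist brass 3355.0 [315.3 324.4] [65.8 65. ] 84 [648.1 309.9]
scene brass 481.0 [356.5 361.3] [31.2 23.7] 3 [ 793.7 -161.9]
scene brass 90.5 [258.8 314.8] [10.6 11.3] 45 [ 577.6 -204.3]
scene brass 84.5 [241. 309.] [10. 10.] 90 [ 539.9 -217.3]
scene brass 57.0 [217.7 306.1] [10.3  7.6] 27 [ 498.1 -242.8]
scene brass 43.0 [320.  218.5] [ 4.9 23.3] 45 [491.9  84.4]
scene brass 25.5 [433.4 199.5] [4.9 8. ] 14 [660.4 310.7]
scene brass 39.5 [470.2 151.4] [24.5  7.9] 12 [632.6 534.1]
scene brass 229.0 [417.5  83.5] [19. 17.] 90 [334.5 730.4]
```

Call:
carry_out:
  rows:
    - {"x": -0.004,"y": 0.002,"z": 0.02,"turn": 0,"gripper": -1}
    - {"x": 0,"y": 0,"z": 0.02,"turn": 0,"gripper": -1}
    - {"x": 0,"y": 0,"z": 0.008,"turn": 0,"gripper": -1}
    - {"x": 0,"y": 0,"z": 0.002,"turn": 0,"gripper": -1}
    - {"x": 0,"y": 0,"z": 0,"turn": 0,"gripper": -1}
    - {"x": 0,"y": 0,"z": 0,"turn": 0,"gripper": -1}

```text
clock: 38.45
eef_pos: [657.5, 315.0, 72.8]
tool_rot: [0.129, 3.138, 0.001]
force: [-0.6, -0.0, 0.6]
finger_gap: 26.2
finger_force: 30.0
```

Call:
carry_out:
  rows:
    - {"x": 0,"y": 0,"z": 0.002,"turn": 0,"gripper": -1}
    - {"x": 0,"y": 0,"z": 0.0015,"turn": 0,"gripper": -1}
    - {"x": 0,"y": 0,"z": 0,"turn": 0,"gripper": -1}

```text
clock: 38.75
eef_pos: [656.8, 314.9, 68.7]
tool_rot: [0.129, 3.139, 0.0]
force: [-0.1, 0.2, -0.6]
finger_gap: 26.7
finger_force: 30.0
```

Call:
carry_out:
  rows:
    - {"x": 0,"y": 0,"z": 0,"turn": 0,"gripper": -0.15}
    - {"x": 0,"y": 0,"z": 0,"turn": 0,"gripper": -0.15}
    - {"x": 0,"y": 0,"z": 0,"turn": 0,"gripper": -0.15}
    - {"x": 0,"y": 0,"z": -0.02,"turn": 0,"gripper": -0.15}
    - {"x": 0,"y": 0,"z": -0.03,"turn": 0,"gripper": 0}
    - {"x": 0,"y": 0,"z": 0,"turn": 0,"gripper": 0}

```text
clock: 39.35
eef_pos: [660.0, 316.2, 123.9]
tool_rot: [0.129, 3.131, 0.006]
force: [1.5, -0.5, 0.6]
finger_gap: 44.1
finger_force: 0.0
```

```bash
python3 - <<'E'
from look import *
to(506.3,-151.3,60,85)
o=look("22",("wrist",),(("brass",76),))
E
```

```text
t 39.35 at [660.  316.2 123.9] tool-y yaw 85.3 go tool [ 115.3 -478.8   61. ] turn 0.3
39.35 [660.  316.2 123.9] [175.3   0.4 179.8] 44.09655033910619 0.0 [ 1.5 -0.5  0.6]
wrist brass 21.0 [284.5 478.5] [  1. 149.] 90 [804.3 282.6]
wrist brass 586.0 [454.1 412.8] [73.4 20.6] 82 [759.2 392.5]
wrist brass 577.0 [175.1 411.6] [17.6 74.7] 11 [743.6 221.7]
wrist brass 1885.5 [312.5 265.5] [49. 49.] 90 [654.  313.8]
```

Call:
carry_out:
  rows:
    - {"x": 0.0101,"y": -0.0434,"z": 0,"turn": 0,"gripper": 0}
    - {"x": 0.0101,"y": -0.0434,"z": 0,"turn": 0,"gripper": 0}
    - {"x": 0.0101,"y": -0.0434,"z": 0,"turn": 0,"gripper": 0}
    - {"x": 0.0101,"y": -0.0434,"z": 0,"turn": 0,"gripper": 0}
    - {"x": 0.0101,"y": -0.0434,"z": 0,"turn": 0,"gripper": 0}
    - {"x": 0.0101,"y": -0.0434,"z": 0,"turn": 0,"gripper": 0}
    - {"x": 0.0101,"y": -0.0434,"z": 0,"turn": 0,"gripper": 0}
    - {"x": 0.0101,"y": -0.0434,"z": 0,"turn": 0,"gripper": 0}

```text
clock: 40.2
eef_pos: [546.1, -26.0, 117.2]
tool_rot: [-0.128, -3.137, 0.0]
force: [0.4, -0.4, 0.3]
finger_gap: 44.1
finger_force: 0.0
```

Call:
carry_out:
  rows:
    - {"x": 0.0101,"y": -0.0434,"z": 0,"turn": 0,"gripper": 0}
    - {"x": 0.0101,"y": -0.0434,"z": 0,"turn": 0,"gripper": 0}
    - {"x": 0.0101,"y": -0.0434,"z": 0,"turn": 0,"gripper": 0}
    - {"x": 0,"y": 0,"z": 0.03,"turn": 0,"gripper": 0}
    - {"x": 0,"y": 0,"z": 0.03,"turn": 0,"gripper": 0}
    - {"x": 0,"y": 0,"z": 0,"turn": 0,"gripper": 0}
    - {"x": 0,"y": 0,"z": 0,"turn": 0,"gripper": 0}

```text
clock: 40.9
eef_pos: [505.7, -151.4, 57.4]
tool_rot: [-0.129, -3.136, -0.002]
force: [1.1, -1.0, 0.7]
finger_gap: 43.9
finger_force: 0.0
```

```bash
python3 - <<'E'
from look import *
to(506.3,-151.3,2.5,85)
o=look("23",("wrist","scene","side"),(("brass",10),("yellow",17)))
E
```

```text
t 40.9 at [ 505.7 -151.4   57.4] tool-y yaw 85.3 go tool [-0.8  0.1 54.9] turn 0.3
40.9 [ 505.7 -151.4   57.4] [175.3  -0.2 180. ] 43.9059475055885 0.0 [ 1.1 -1.   0.7]
wrist brass 1241.0 [379.  474.5] [  9. 426.] 90 [ 648.7 -123.1]
wrist brass 856.0 [453.7 412.4] [74.4 22.7] 83 [602.3 -76.2]
wrist brass 649.5 [176.8 412.2] [19.8 74.5] 8 [ 588.3 -244.4]
wrist brass 1916.5 [319.  272.5] [49. 50.] 90 [ 503.4 -150.8]
wrist brass 2196.5 [282.5 200.5] [53. 53.] 90 [ 462.8 -166. ]
wrist brass 1451.5 [622.5 199.5] [65. 33.] 90 [476.2   3.9]
wrist brass 2753.0 [201.5 112. ] [60. 59.] 90 [ 417.9 -199.1]
scene brass 514.5 [356.5 362.2] [31.1 25.5] 3 [ 753.8 -104.5]
scene brass 86.5 [259. 315.] [10. 10.] 90 [ 508.4 -150.8]
scene brass 57.5 [239.8 310.3] [10.6  7.7] 54 [ 465.1 -169.8]
scene brass 58.0 [217.5 307.5] [9.9 7.1] 45 [ 420.  -197.4]
scene brass 68.5 [297.2 256.4] [18.6  7.7] 69 [454.7  37.4]
scene brass 62.5 [430.5 215. ] [8. 9.] 90 [628.8 376. ]
scene brass 26.0 [320.8 219.3] [ 4.5 23.3] 49 [413.9 175.6]
scene brass 114.5 [470.4 151.6] [28.1  9.7] 9 [570.8 685.6]
scene brass 385.5 [422.8  84.5] [29.1 19. ] 9 [249.8 915.1]
scene yellow 87.5 [320.3 217.8] [ 4.2 21.9] 45 [413.7 173.8]
side brass 21.0 [283.5 348. ] [4. 7.] 90 [ 415.4 -209.9]
side brass 113.5 [306.  325.5] [11. 12.] 90 [ 464.  -166.6]
side brass 103.5 [326.5 316.5] [11. 11.] 90 [ 506.3 -152.3]
side brass 506.5 [467.4 260.7] [32.6 22.4] 27 [843.9 -54.2]
side brass 82.5 [260.4 222.1] [19.9  5.1] 72 [414.1 178.7]
side brass 278.5 [225.7  88.2] [15.5 26.3] 85 [ 370.8 1136.5]
side yellow 55.0 [260.  220.9] [16.1  4.4] 72 [413.2 174.1]
```

Call:
carry_out:
  rows:
    - {"x": 0,"y": 0,"z": 0.03,"turn": 0,"gripper": 0}
    - {"x": 0,"y": 0,"z": 0.018,"turn": 0,"gripper": 0}
    - {"x": 0,"y": 0,"z": 0.006,"turn": 0,"gripper": 0}
    - {"x": 0,"y": 0,"z": 0,"turn": 0,"gripper": 0}
    - {"x": 0,"y": 0,"z": 0,"turn": 0,"gripper": -1}
    - {"x": 0,"y": 0,"z": 0,"turn": 0,"gripper": -1}
    - {"x": 0,"y": 0,"z": 0,"turn": 0,"gripper": -1}
    - {"x": 0,"y": 0,"z": 0,"turn": 0,"gripper": -1}

```text
clock: 41.85
eef_pos: [508.2, -152.2, 5.8]
tool_rot: [0.129, 3.136, -0.001]
force: [0.1, 2.0, 6.0]
finger_gap: 25.9
finger_force: 30.0
```

Call:
carry_out:
  rows:
    - {"x": 0,"y": 0,"z": -0.01,"turn": 0,"gripper": -1}
    - {"x": 0,"y": 0,"z": -0.03,"turn": 0,"gripper": -1}
    - {"x": 0,"y": 0,"z": -0.04,"turn": 0,"gripper": -1}
    - {"x": 0,"y": 0,"z": -0.04,"turn": 0,"gripper": -1}
    - {"x": 0,"y": 0,"z": 0,"turn": 0,"gripper": -1}
    - {"x": -0.0143,"y": 0.0401,"z": 0,"turn": 0,"gripper": -1}
    - {"x": -0.0143,"y": 0.0401,"z": 0,"turn": 0,"gripper": -1}

```text
clock: 42.55
eef_pos: [541.8, -74.4, 124.7]
tool_rot: [0.134, 3.138, -0.0]
force: [1.0, -0.0, -0.3]
finger_gap: 25.8
finger_force: 30.0
```

Call:
carry_out:
  rows:
    - {"x": -0.0143,"y": 0.0401,"z": 0,"turn": 0,"gripper": -1}
    - {"x": -0.0143,"y": 0.0401,"z": 0,"turn": 0,"gripper": -1}
    - {"x": -0.0143,"y": 0.0401,"z": 0,"turn": 0,"gripper": -1}
    - {"x": -0.0143,"y": 0.0401,"z": 0,"turn": 0,"gripper": -1}
    - {"x": -0.0143,"y": 0.0401,"z": 0,"turn": 0,"gripper": -1}
    - {"x": -0.0143,"y": 0.0401,"z": 0,"turn": 0,"gripper": -1}
    - {"x": -0.0143,"y": 0.0401,"z": 0,"turn": 0,"gripper": -1}
    - {"x": -0.0143,"y": 0.0401,"z": 0,"turn": 0,"gripper": -1}

```text
clock: 43.35
eef_pos: [682.0, 237.4, 123.2]
tool_rot: [-0.129, -3.137, 0.001]
force: [0.4, -0.7, 1.0]
finger_gap: 26.3
finger_force: 30.0
```

Call:
carry_out:
  rows:
    - {"x": 0,"y": 0,"z": 0,"turn": 0,"gripper": -1}
    - {"x": 0,"y": 0,"z": 0,"turn": 0,"gripper": -1}
    - {"x": 0,"y": 0,"z": 0,"turn": 0,"gripper": -1}

```text
clock: 43.65
eef_pos: [681.2, 234.9, 123.4]
tool_rot: [-0.129, -3.137, 0.002]
force: [-1.2, -0.4, -0.4]
finger_gap: 26.0
finger_force: 30.0
```

```bash
python3 - <<'E'
from look import *
to(682,237,69,85)
o=look("24",("wrist",),(("brass",130),))
E
```

```text
t 43.65 at [681.2 234.9 123.4] tool-y yaw 85.28 go tool [-0.7  2.3 54.4] turn 0.28
43.65 [681.2 234.9 123.4] [ 175.3   -0.1 -179.9] 25.955057436106557 29.999892711639404 [-1.2 -0.4 -0.4]
wrist brass 508.0 [411.5 413.9] [70.7 15.4] 84 [726.2 271.9]
wrist brass 514.5 [218. 412.] [12.7 73.9] 7 [718.4 187.4]
wrist brass 3214.5 [316. 313.] [64. 62.] 90 [673.1 234.2]
wrist brass 2226.0 [464.  218.5] [51. 56.] 90 [638.7 291.4]
```

Call:
carry_out:
  rows:
    - {"x": 0,"y": 0.002,"z": 0.02,"turn": 0,"gripper": -1}
    - {"x": 0,"y": 0,"z": 0.02,"turn": 0,"gripper": -1}
    - {"x": 0,"y": 0,"z": 0.006,"turn": 0,"gripper": -1}
    - {"x": 0,"y": 0,"z": 0.003,"turn": 0,"gripper": -1}
    - {"x": 0,"y": 0,"z": 0,"turn": 0,"gripper": -1}
    - {"x": 0,"y": 0,"z": 0,"turn": 0,"gripper": -1}

```text
clock: 44.3
eef_pos: [683.3, 237.9, 76.7]
tool_rot: [0.129, 3.137, 0.001]
force: [0.8, 0.5, 0.4]
finger_gap: 26.4
finger_force: 30.0
```

Call:
carry_out:
  rows:
    - {"x": 0,"y": 0,"z": 0.002,"turn": 0,"gripper": -1}
    - {"x": 0,"y": 0,"z": 0.0018,"turn": 0,"gripper": -1}
    - {"x": 0,"y": 0,"z": 0,"turn": 0,"gripper": -1}
    - {"x": 0,"y": 0,"z": 0,"turn": 0,"gripper": -1}

```text
clock: 44.7
eef_pos: [682.7, 238.2, 71.9]
tool_rot: [0.129, 3.138, 0.0]
force: [-0.1, -0.2, 0.7]
finger_gap: 26.2
finger_force: 30.0
```

Call:
carry_out:
  rows:
    - {"x": 0,"y": 0,"z": 0.0005,"turn": 0,"gripper": -0.15}
    - {"x": 0,"y": 0,"z": 0,"turn": 0,"gripper": -0.15}
    - {"x": 0,"y": 0,"z": 0,"turn": 0,"gripper": -0.15}
    - {"x": 0,"y": 0,"z": -0.02,"turn": 0,"gripper": -0.15}
    - {"x": 0,"y": 0,"z": -0.03,"turn": 0,"gripper": 0}
    - {"x": 0,"y": 0,"z": 0,"turn": 0,"gripper": 0}

```text
clock: 45.3
eef_pos: [685.6, 239.1, 126.3]
tool_rot: [0.128, 3.131, 0.004]
force: [0.2, -0.6, 0.4]
finger_gap: 44.1
finger_force: 0.0
```

Call:
carry_out:
  rows:
    - {"x": 0.0184,"y": -0.042,"z": 0,"turn": 0,"gripper": 0}
    - {"x": 0.0184,"y": -0.042,"z": 0,"turn": 0,"gripper": 0}
    - {"x": 0.0184,"y": -0.042,"z": 0,"turn": 0,"gripper": 0}
    - {"x": 0.0184,"y": -0.042,"z": 0,"turn": 0,"gripper": 0}
    - {"x": 0.0184,"y": -0.042,"z": 0,"turn": 0,"gripper": 0}
    - {"x": 0.0184,"y": -0.042,"z": 0,"turn": 0,"gripper": 0}
    - {"x": 0.0184,"y": -0.042,"z": 0,"turn": 0,"gripper": 0}
    - {"x": 0.0184,"y": -0.042,"z": 0,"turn": 0,"gripper": 0}

```text
clock: 46.1
eef_pos: [506.8, -86.0, 120.5]
tool_rot: [-0.128, -3.139, 0.0]
force: [0.4, -0.9, 0.6]
finger_gap: 43.8
finger_force: 0.0
```

Call:
carry_out:
  rows:
    - {"x": 0.0184,"y": -0.042,"z": 0,"turn": 0,"gripper": 0}
    - {"x": 0.0184,"y": -0.042,"z": 0,"turn": 0,"gripper": 0}
    - {"x": 0,"y": 0,"z": 0.03,"turn": 0,"gripper": 0}
    - {"x": 0,"y": 0,"z": 0.03,"turn": 0,"gripper": 0}
    - {"x": 0,"y": 0,"z": 0,"turn": 0,"gripper": 0}
    - {"x": 0,"y": 0,"z": 0,"turn": 0,"gripper": 0}

```text
clock: 46.7
eef_pos: [463.9, -165.1, 60.5]
tool_rot: [-0.129, -3.137, -0.001]
force: [-0.4, 0.8, 0.6]
finger_gap: 44.1
finger_force: 0.0
```

```bash
python3 - <<'E'
from look import *
to(464,-166,3,85)
o=look("25",("wrist","scene"),(("brass",10),))
E
```

```text
t 46.7 at [ 463.9 -165.1   60.5] tool-y yaw 85.3 go tool [-0.3 -1.  57.5] turn 0.3
46.7 [ 463.9 -165.1   60.5] [175.3  -0.1 180. ] 44.062463262891846 0.0 [-0.4  0.8  0.6]
wrist brass 1202.0 [399.5 474.5] [  9. 383.] 90 [ 611.9 -122.9]
wrist brass 843.5 [453.7 412.4] [74.3 22.3] 84 [563.6 -88.7]
wrist brass 527.5 [175.8 412.4] [18.1 73.8] 11 [ 549.5 -260.4]
wrist brass 1860.0 [316.5 270.5] [49. 49.] 90 [ 461.7 -165.8]
wrist brass 853.5 [627.  272.5] [59. 24.] 90 [476.6   2. ]
wrist brass 2169.0 [243.5 194. ] [53.7 52.3] 27 [ 416.8 -199.3]
scene brass 501.0 [356.5 361.8] [31.2 24.7] 3 [ 753.1 -103.7]
scene brass 80.5 [241.5 309.5] [ 9. 11.] 90 [ 466.6 -165.8]
scene brass 56.0 [217.5 307. ] [8. 9.] 90 [ 418.9 -196.5]
scene brass 20.0 [295.4 262.6] [7.6 7.3] 72 [465.   19.3]
scene brass 46.0 [294.7 253.5] [11.1  7.2] 34 [443.3  40.6]
scene brass 70.0 [421.  235.5] [10.  9.] 0 [651.6 295.8]
scene brass 61.5 [430.5 215. ] [8. 9.] 90 [628.8 376. ]
scene brass 26.0 [320.5 218.9] [ 5.6 23.3] 43 [412.3 176.2]
scene brass 117.5 [470.5 151.5] [27.5 10.2] 10 [570.9 686.6]
scene brass 381.5 [422.9  84.3] [29.3 18.8] 9 [249.2 916.8]
```

Call:
carry_out:
  rows:
    - {"x": 0,"y": -0.001,"z": 0.03,"turn": 0,"gripper": 0}
    - {"x": 0,"y": 0,"z": 0.018,"turn": 0,"gripper": 0}
    - {"x": 0,"y": 0,"z": 0.0075,"turn": 0,"gripper": 0}
    - {"x": 0,"y": 0,"z": 0,"turn": 0,"gripper": 0}
    - {"x": 0,"y": 0,"z": 0,"turn": 0,"gripper": 0}
    - {"x": 0,"y": 0,"z": 0,"turn": 0,"gripper": -1}
    - {"x": 0,"y": 0,"z": 0,"turn": 0,"gripper": -1}
    - {"x": 0,"y": 0,"z": 0,"turn": 0,"gripper": -1}

```text
clock: 47.6
eef_pos: [465.5, -166.7, 6.7]
tool_rot: [0.129, 3.137, -0.001]
force: [-0.0, 0.5, 3.0]
finger_gap: 25.9
finger_force: 30.0
```

Call:
carry_out:
  rows:
    - {"x": 0,"y": 0,"z": 0,"turn": 0,"gripper": -1}
    - {"x": 0,"y": 0,"z": -0.01,"turn": 0,"gripper": -1}
    - {"x": 0,"y": 0,"z": -0.03,"turn": 0,"gripper": -1}
    - {"x": 0,"y": 0,"z": -0.04,"turn": 0,"gripper": -1}
    - {"x": 0,"y": 0,"z": -0.04,"turn": 0,"gripper": -1}
    - {"x": -0.0092,"y": 0.0428,"z": 0,"turn": 0,"gripper": -1}
    - {"x": -0.0092,"y": 0.0428,"z": 0,"turn": 0,"gripper": -1}
    - {"x": -0.0092,"y": 0.0428,"z": 0,"turn": 0,"gripper": -1}

```text
clock: 48.4
eef_pos: [503.0, -39.9, 126.8]
tool_rot: [0.131, 3.137, -0.0]
force: [1.2, -0.4, 0.6]
finger_gap: 25.8
finger_force: 30.0
```

Call:
carry_out:
  rows:
    - {"x": -0.0092,"y": 0.0428,"z": 0,"turn": 0,"gripper": -1}
    - {"x": -0.0092,"y": 0.0428,"z": 0,"turn": 0,"gripper": -1}
    - {"x": -0.0092,"y": 0.0428,"z": 0,"turn": 0,"gripper": -1}
    - {"x": -0.0092,"y": 0.0428,"z": 0,"turn": 0,"gripper": -1}
    - {"x": -0.0092,"y": 0.0428,"z": 0,"turn": 0,"gripper": -1}
    - {"x": -0.0092,"y": 0.0428,"z": 0,"turn": 0,"gripper": -1}
    - {"x": -0.0092,"y": 0.0428,"z": 0,"turn": 0,"gripper": -1}
    - {"x": -0.0092,"y": 0.0428,"z": 0,"turn": 0,"gripper": -1}

```text
clock: 49.2
eef_pos: [604.0, 296.0, 125.8]
tool_rot: [-0.129, -3.138, 0.001]
force: [0.2, -0.6, -0.6]
finger_gap: 25.8
finger_force: 30.0
```

Call:
carry_out:
  rows:
    - {"x": 0,"y": 0,"z": 0,"turn": 0,"gripper": -1}
    - {"x": 0,"y": 0,"z": 0,"turn": 0,"gripper": -1}
    - {"x": 0,"y": 0,"z": 0,"turn": 0,"gripper": -1}

```text
clock: 49.5
eef_pos: [603.4, 293.4, 125.3]
tool_rot: [-0.129, -3.138, 0.002]
force: [-0.2, -0.9, -0.3]
finger_gap: 25.8
finger_force: 30.0
```

```bash
python3 - <<'E'
from look import *
to(604,295,69,85)
o=look("26",("wrist",),(("brass",130),))
E
```

```text
t 49.5 at [603.4 293.4 125.3] tool-y yaw 85.29 go tool [-0.6  1.7 56.3] turn 0.29
49.5 [603.4 293.4 125.3] [ 175.3   -0.1 -179.9] 25.811202745368025 29.99978095293045 [-0.2 -0.9 -0.3]
wrist brass 1190.0 [392.5 474. ] [303.  10.] 0 [684.9 321.9]
wrist brass 605.0 [410.4 412.4] [73.7 16.5] 85 [649.2 330.5]
wrist brass 558.0 [219.3 411.9] [14.  74.5] 7 [642.1 245.8]
wrist brass 3560.0 [316.9 328.8] [93.4 63.1] 84 [603.5 292.5]
```

Call:
carry_out:
  rows:
    - {"x": 0,"y": 0.001,"z": 0.02,"turn": 0,"gripper": -1}
    - {"x": 0,"y": 0,"z": 0.02,"turn": 0,"gripper": -1}
    - {"x": 0,"y": 0,"z": 0.007,"turn": 0,"gripper": -1}
    - {"x": 0,"y": 0,"z": 0.003,"turn": 0,"gripper": -1}
    - {"x": 0,"y": 0,"z": 0,"turn": 0,"gripper": -1}
    - {"x": 0,"y": 0,"z": 0,"turn": 0,"gripper": -1}
    - {"x": 0,"y": 0,"z": 0,"turn": 0,"gripper": -1}

```text
clock: 50.25
eef_pos: [605.0, 295.7, 76.9]
tool_rot: [0.129, 3.137, 0.001]
force: [0.6, 0.1, -0.6]
finger_gap: 25.6
finger_force: 30.0
```

Call:
carry_out:
  rows:
    - {"x": 0,"y": 0,"z": 0.002,"turn": 0,"gripper": -1}
    - {"x": 0,"y": 0,"z": 0.0015,"turn": 0,"gripper": -1}
    - {"x": 0,"y": 0,"z": 0,"turn": 0,"gripper": -1}
    - {"x": 0,"y": 0,"z": 0,"turn": 0,"gripper": -1}

```text
clock: 50.65
eef_pos: [604.5, 295.7, 72.7]
tool_rot: [0.129, 3.138, 0.001]
force: [-0.3, 0.3, 3.3]
finger_gap: 25.7
finger_force: 30.0
```

Call:
carry_out:
  rows:
    - {"x": 0,"y": 0,"z": 0,"turn": 0,"gripper": -0.15}
    - {"x": 0,"y": 0,"z": 0,"turn": 0,"gripper": -0.15}
    - {"x": 0,"y": 0,"z": 0,"turn": 0,"gripper": -0.15}
    - {"x": 0,"y": 0,"z": -0.02,"turn": 0,"gripper": -0.15}
    - {"x": 0,"y": 0,"z": -0.03,"turn": 0,"gripper": 0}
    - {"x": 0,"y": 0,"z": -0.02,"turn": 0,"gripper": 0}

```text
clock: 51.25
eef_pos: [604.5, 295.6, 143.5]
tool_rot: [0.129, 3.138, 0.001]
force: [0.9, -0.5, -0.1]
finger_gap: 44.0
finger_force: 0.0
```

Call:
carry_out:
  rows:
    - {"x": 0.0121,"y": -0.0423,"z": 0,"turn": 0,"gripper": 0}
    - {"x": 0.0121,"y": -0.0423,"z": 0,"turn": 0,"gripper": 0}
    - {"x": 0.0121,"y": -0.0423,"z": 0,"turn": 0,"gripper": 0}
    - {"x": 0.0121,"y": -0.0423,"z": 0,"turn": 0,"gripper": 0}
    - {"x": 0.0121,"y": -0.0423,"z": 0,"turn": 0,"gripper": 0}
    - {"x": 0.0121,"y": -0.0423,"z": 0,"turn": 0,"gripper": 0}
    - {"x": 0.0121,"y": -0.0423,"z": 0,"turn": 0,"gripper": 0}
    - {"x": 0.0121,"y": -0.0423,"z": 0,"turn": 0,"gripper": 0}

```text
clock: 52.05
eef_pos: [479.0, -35.3, 142.1]
tool_rot: [0.128, 3.139, -0.0]
force: [0.5, -0.1, 0.2]
finger_gap: 43.8
finger_force: 0.0
```

Call:
carry_out:
  rows:
    - {"x": 0.0121,"y": -0.0423,"z": 0,"turn": 0,"gripper": 0}
    - {"x": 0.0121,"y": -0.0423,"z": 0,"turn": 0,"gripper": 0}
    - {"x": 0.0121,"y": -0.0423,"z": 0,"turn": 0,"gripper": 0}
    - {"x": 0.0121,"y": -0.0423,"z": 0,"turn": 0,"gripper": 0}
    - {"x": 0,"y": 0,"z": 0,"turn": 8,"gripper": 0}
    - {"x": 0,"y": 0,"z": 0,"turn": 8,"gripper": 0}
    - {"x": 0,"y": 0,"z": 0,"turn": 8,"gripper": 0}
    - {"x": 0,"y": 0,"z": 0,"turn": 8,"gripper": 0}

```text
clock: 52.85
eef_pos: [417.5, -198.8, 142.0]
tool_rot: [-0.999, -2.978, -0.0]
force: [-0.2, 0.1, -0.2]
finger_gap: 44.4
finger_force: 0.0
```

Call:
carry_out:
  rows:
    - {"x": 0,"y": 0,"z": 0,"turn": 8,"gripper": 0}
    - {"x": 0,"y": 0,"z": 0,"turn": 8,"gripper": 0}
    - {"x": 0,"y": 0,"z": 0,"turn": 8,"gripper": 0}
    - {"x": 0,"y": 0,"z": 0,"turn": 8,"gripper": 0}
    - {"x": 0,"y": 0,"z": 0,"turn": 8,"gripper": 0}
    - {"x": 0,"y": 0,"z": 0,"turn": 8,"gripper": 0}
    - {"x": 0,"y": 0,"z": 0,"turn": 0,"gripper": 0}
    - {"x": 0,"y": 0,"z": 0,"turn": 0,"gripper": 0}

```text
clock: 53.65
eef_pos: [417.7, -198.4, 142.1]
tool_rot: [-2.112, -2.325, 0.0]
force: [-0.6, 0.8, -1.5]
finger_gap: 43.5
finger_force: 0.0
```

```bash
python3 - <<'E'
from look import *
to(418,-198.5,4,5)
o=look("27",("wrist","scene","side"),(("brass",10),("yellow",17)))
i,im=o["scene"]
for a,k in blobs(im,"brass"):
    r=cv2.minAreaRect(k)[0]
    if 400<r[0]<450 and 180<r[1]<260: print("on pan",cast(i,r,76))
E
```

```text
t 53.65 at [ 417.7 -198.4  142.1] tool-y yaw 5.49 go tool [ -0.1   0.3 138.1] turn 0.49
53.65 [ 417.7 -198.4  142.1] [  95.5   -0.  -180. ] 43.51566218159834 0.0 [-0.6  0.8 -1.5]
wrist brass 37.5 [321.5 478.5] [  1. 143.] 90 [ 446.1 -444.7]
wrist brass 14.5 [226.  478.5] [ 1. 40.] 90 [ 356.3 -453.4]
wrist brass 404.0 [171.2 418.6] [61.  12.7] 89 [ 306.4 -387.1]
wrist brass 705.0 [456.1 412.2] [73.5 19.4] 77 [ 556.1 -355.8]
wrist brass 989.0 [317. 227.] [35.8 35.8] 27 [ 417.7 -198.3]
scene brass 489.0 [356.5 361.4] [31.2 23.8] 3 [ 752.5 -102.8]
scene brass 60.0 [217. 307.] [ 8. 10.] 90 [ 418.  -197.2]
scene brass 18.5 [294.2 261.9] [8.7 3.4] 76 [461.6  19. ]
scene brass 40.5 [296.5 253.7] [14.3  6.1] 48 [447.3  43. ]
scene brass 25.0 [217.6 242.4] [12.  3.] 29 [265.5 -58. ]
scene brass 70.5 [421.  235.5] [ 9. 10.] 90 [651.6 295.8]
scene brass 61.5 [430.5 215. ] [8. 9.] 90 [628.8 376. ]
scene brass 32.5 [320.4 218.8] [ 5.3 23.3] 43 [411.9 176.3]
scene brass 61.0 [408. 209.] [ 8. 10.] 90 [569.4 356.9]
scene brass 104.0 [470.1 152. ] [24.5  9.1] 12 [571.  683.6]
scene brass 369.5 [422.5  84. ] [18. 29.] 90 [247.1 917.2]
scene yellow 86.5 [320.3 217.8] [ 4.2 21.9] 45 [413.7 173.8]
side brass 18.5 [283.5 348. ] [4. 7.] 90 [ 415.4 -209.9]
side brass 518.5 [467.5 260.5] [32.5 23.2] 28 [844.4 -53.6]
side brass 48.5 [300.6 233.9] [ 4.6 15.1] 81 [502.5 112.5]
side brass 36.5 [361. 176.] [6. 8.] 90 [716.6 344.9]
side brass 33.5 [326. 168.] [6. 8.] 90 [629.3 409.4]
side brass 28.5 [345.  162.5] [5. 8.] 90 [691.9 430.7]
on pan [[680.8 237.4  76. ]]
on pan [[659.5 312.3  76. ]]
on pan [[604.  294.5  76. ]]
```

Call:
carry_out:
  rows:
    - {"x": 0,"y": 0,"z": 0.04,"turn": 0,"gripper": 0}
    - {"x": 0,"y": 0,"z": 0.04,"turn": 0,"gripper": 0}
    - {"x": 0,"y": 0,"z": 0.03,"turn": 0,"gripper": 0}
    - {"x": 0,"y": 0,"z": 0.02,"turn": 0,"gripper": 0}
    - {"x": 0,"y": 0,"z": 0.006,"turn": 0,"gripper": 0}
    - {"x": 0,"y": 0,"z": 0,"turn": 0,"gripper": 0}
    - {"x": 0,"y": 0,"z": 0,"turn": 0,"gripper": 0}

```text
clock: 54.5
eef_pos: [418.8, -199.0, 7.2]
tool_rot: [2.115, 2.321, 0.001]
force: [0.5, 0.0, 0.1]
finger_gap: 43.8
finger_force: 0.0
```

Call:
carry_out:
  rows:
    - {"x": 0,"y": 0,"z": 0.0025,"turn": 0,"gripper": 0}
    - {"x": 0,"y": 0,"z": 0,"turn": 0,"gripper": -1}
    - {"x": 0,"y": 0,"z": 0,"turn": 0,"gripper": -1}
    - {"x": 0,"y": 0,"z": 0,"turn": 0,"gripper": -1}
    - {"x": 0,"y": 0,"z": 0,"turn": 0,"gripper": -1}
    - {"x": 0,"y": 0,"z": 0,"turn": 0,"gripper": -1}

```text
clock: 55.1
eef_pos: [418.3, -198.7, 4.3]
tool_rot: [2.116, 2.321, 0.0]
force: [-1.1, 0.6, 5.3]
finger_gap: 26.8
finger_force: 30.0
```

Call:
carry_out:
  rows:
    - {"x": 0,"y": 0,"z": -0.01,"turn": 0,"gripper": -1}
    - {"x": 0,"y": 0,"z": -0.03,"turn": 0,"gripper": -1}
    - {"x": 0,"y": 0,"z": -0.04,"turn": 0,"gripper": -1}
    - {"x": 0,"y": 0,"z": -0.04,"turn": 0,"gripper": -1}
    - {"x": 0.04,"y": 0.0239,"z": 0,"turn": 0,"gripper": -1}
    - {"x": 0.04,"y": 0.0239,"z": 0,"turn": 0,"gripper": -1}
    - {"x": 0.04,"y": 0.0239,"z": 0,"turn": 0,"gripper": -1}
    - {"x": 0.04,"y": 0.0239,"z": 0,"turn": 0,"gripper": -1}

```text
clock: 55.9
eef_pos: [498.5, -28.9, 124.2]
tool_rot: [2.117, 2.321, 0.0]
force: [0.2, -0.9, 0.7]
finger_gap: 26.5
finger_force: 30.0
```

Call:
carry_out:
  rows:
    - {"x": 0.04,"y": 0.0239,"z": 0,"turn": 0,"gripper": -1}
    - {"x": 0.04,"y": 0.0239,"z": 0,"turn": 0,"gripper": -1}
    - {"x": 0.04,"y": 0.0239,"z": 0,"turn": 0,"gripper": -1}
    - {"x": 0.04,"y": 0.0239,"z": 0,"turn": 0,"gripper": -1}
    - {"x": 0.04,"y": 0.0239,"z": 0,"turn": 0,"gripper": -1}
    - {"x": 0.04,"y": 0.0239,"z": 0,"turn": 0,"gripper": -1}
    - {"x": 0,"y": 0,"z": 0,"turn": 0,"gripper": -1}
    - {"x": 0,"y": 0,"z": 0,"turn": 0,"gripper": -1}

```text
clock: 56.7
eef_pos: [618.4, 222.7, 123.2]
tool_rot: [-2.113, -2.324, 0.002]
force: [0.1, -0.6, -1.3]
finger_gap: 26.6
finger_force: 30.0
```

Call:
carry_out:
  rows:
    - {"x": 0,"y": 0,"z": 0,"turn": 0,"gripper": -1}
    - {"x": 0,"y": 0,"z": 0,"turn": 0,"gripper": -1}

```text
clock: 56.9
eef_pos: [618.2, 220.4, 123.5]
tool_rot: [-2.118, -2.32, 0.002]
force: [0.5, 0.2, -0.6]
finger_gap: 26.2
finger_force: 30.0
```

```bash
python3 - <<'E'
from look import *
to(618,222,72,5)
o=look("28",("wrist",),(("brass",130),))
E
```

```text
t 56.9 at [618.2 220.4 123.5] tool-y yaw 5.22 go tool [ 1.6  0.  51.5] turn 0.22
56.9 [618.2 220.4 123.5] [  95.2    0.  -179.9] 26.163497510816757 29.999603927135468 [ 0.5  0.2 -0.6]
wrist brass 67.0 [316.5 478.5] [  1. 151.] 90 [625.2 138.8]
wrist brass 764.0 [478.5 474.5] [  9. 133.] 90 [700.6 148.3]
wrist brass 487.0 [217.7 413.5] [14.2 71.3] 7 [578.4 172.7]
wrist brass 674.0 [412.3 412.9] [74.2 17.3] 86 [663.5 181. ]
wrist brass 3330.5 [316.  319.5] [65. 64.] 90 [617.1 223.4]
wrist brass 2035.5 [434.5 250. ] [51.9 50.5] 27 [658.7 257. ]
wrist brass 1084.0 [ 32.2 267.6] [97.2 30.7] 65 [507.  235.8]
wrist brass 2532.0 [299. 125.] [58.  56.6] 45 [604.5 297.3]
wrist brass 2825.0 [418.   94.5] [61. 60.] 90 [642.9 310.6]
```

Call:
carry_out:
  rows:
    - {"x": 0,"y": 0,"z": 0.02,"turn": 0,"gripper": -1}
    - {"x": 0,"y": 0,"z": 0.02,"turn": 0,"gripper": -1}
    - {"x": 0,"y": 0,"z": 0.007,"turn": 0,"gripper": -1}
    - {"x": 0,"y": 0,"z": 0.003,"turn": 0,"gripper": -1}
    - {"x": 0,"y": 0,"z": 0,"turn": 0,"gripper": -1}
    - {"x": 0,"y": 0,"z": 0,"turn": 0,"gripper": -1}
    - {"x": 0,"y": 0,"z": 0,"turn": 0,"gripper": -1}

```text
clock: 57.65
eef_pos: [619.7, 222.1, 74.9]
tool_rot: [2.116, 2.321, 0.003]
force: [0.5, 0.1, -0.8]
finger_gap: 26.3
finger_force: 30.0
```

Call:
carry_out:
  rows:
    - {"x": 0,"y": 0,"z": 0.002,"turn": 0,"gripper": -1}
    - {"x": 0,"y": 0,"z": 0.001,"turn": 0,"gripper": -1}
    - {"x": 0,"y": 0,"z": 0,"turn": 0,"gripper": -1}
    - {"x": 0,"y": 0,"z": 0,"turn": 0,"gripper": -1}

```text
clock: 58.05
eef_pos: [618.8, 221.9, 70.6]
tool_rot: [-2.116, -2.322, 0.0]
force: [-1.1, -0.5, -1.6]
finger_gap: 26.5
finger_force: 30.0
```

Call:
carry_out:
  rows:
    - {"x": 0,"y": 0,"z": 0.0003,"turn": 0,"gripper": -0.2}
    - {"x": 0,"y": 0,"z": 0,"turn": 0,"gripper": -0.2}
    - {"x": 0,"y": 0,"z": 0,"turn": 0,"gripper": -0.2}
    - {"x": 0,"y": 0,"z": -0.02,"turn": 0,"gripper": -0.2}
    - {"x": 0,"y": 0,"z": -0.04,"turn": 0,"gripper": -0.2}
    - {"x": 0,"y": 0,"z": 0,"turn": 0,"gripper": -0.2}

```text
clock: 58.65
eef_pos: [622.9, 223.2, 136.8]
tool_rot: [2.113, 2.318, 0.014]
force: [0.9, 0.8, 1.7]
finger_gap: 35.5
finger_force: 0.0
```

Call:
carry_out:
  rows:
    - {"x": -0.0048,"y": -0.0348,"z": 0,"turn": 0,"gripper": -0.2}
    - {"x": -0.0048,"y": -0.0348,"z": 0,"turn": 0,"gripper": -0.2}
    - {"x": -0.0048,"y": -0.0348,"z": 0,"turn": 0,"gripper": -0.2}
    - {"x": -0.0048,"y": -0.0348,"z": 0,"turn": 0,"gripper": -0.2}
    - {"x": -0.0048,"y": -0.0348,"z": 0,"turn": 0,"gripper": -0.2}
    - {"x": -0.0048,"y": -0.0348,"z": 0,"turn": 0,"gripper": -0.2}
    - {"x": 0,"y": 0,"z": 0.04,"turn": 0,"gripper": -0.2}
    - {"x": 0,"y": 0,"z": 0.03,"turn": 0,"gripper": -0.2}

```text
clock: 59.45
eef_pos: [413.3, 173.9, 60.6]
tool_rot: [2.115, 2.321, 0.005]
force: [0.1, 0.2, -0.4]
finger_gap: 35.4
finger_force: 0.0
```

Call:
carry_out:
  rows:
    - {"x": 0,"y": 0,"z": 0,"turn": 0,"gripper": -0.2}
    - {"x": 0,"y": 0,"z": 0,"turn": 0,"gripper": -0.2}

```text
clock: 59.65
eef_pos: [413.2, 173.8, 60.2]
tool_rot: [-2.116, -2.321, 0.002]
force: [-0.3, 0.2, 0.6]
finger_gap: 35.3
finger_force: 0.0
```

```bash
python3 - <<'E'
from look import *
to(413.5,174,5,5.2)
o=look("29",("wrist","scene","side"),(("yellow",17),))
i,im=o["scene"]
for a,k in blobs(im,"brass"):
    r=cv2.minAreaRect(k)[0]
    if 390<r[0]<450 and 180<r[1]<260: print("on pan",a,cast(i,r,76))
i,im=o["wrist"]; m=mask(im,"yellow"); v,u=np.nonzero(m); s=(abs(u-315)<60)&(v<400); q=cast(i,np.c_[u[s],v[s]],17); print(q.min(0),q.max(0))
E
```

```text
t 59.65 at [413.2 173.8  60.2] tool-y yaw 5.3 go tool [ 0.2  0.4 55.2] turn 0.1
59.65 [413.2 173.8  60.2] [  95.3    0.  -179.9] 35.33428110212227 0.0 [-0.3  0.2  0.6]
wrist yellow 2931.0 [316.5 269.5] [ 25. 123.] 0 [412.4 177.4]
scene yellow 71.5 [320.5 217.5] [ 4.2 21.2] 45 [413.6 174.9]
side yellow 44.5 [259.5 219.7] [14.2  4.4] 72 [412.7 179.3]
on pan 71.0 [[680.8 237.4  76. ]]
on pan 68.0 [[619.8 219.7  76. ]]
on pan 61.5 [[659.5 312.3  76. ]]
on pan 61.0 [[603.8 293.9  76. ]]
[403.3 140.3  17. ] [421.5 210.6  17. ]
```

Call:
carry_out:
  rows:
    - {"x": 0,"y": 0,"z": 0.025,"turn": 0,"gripper": -0.3}
    - {"x": 0,"y": 0,"z": 0.018,"turn": 0,"gripper": -0.3}
    - {"x": 0,"y": 0,"z": 0.008,"turn": 0,"gripper": -0.3}
    - {"x": 0,"y": 0,"z": 0,"turn": 0,"gripper": -0.3}
    - {"x": 0,"y": 0,"z": 0,"turn": 0,"gripper": -0.3}
    - {"x": 0,"y": 0,"z": 0,"turn": 0,"gripper": -0.3}
  squeeze: 45

```text
clock: 60.4
eef_pos: [414.8, 174.3, 10.5]
tool_rot: [2.116, 2.321, 0.003]
force: [-0.2, -0.6, 0.2]
finger_gap: 30.4
finger_force: 0.0
```

Call:
carry_out:
  rows:
    - {"x": 0,"y": 0,"z": 0.0045,"turn": 0,"gripper": -0.3}
    - {"x": 0,"y": 0,"z": 0,"turn": 0,"gripper": -0.3}
    - {"x": 0,"y": 0,"z": 0,"turn": 0,"gripper": -1}
    - {"x": 0,"y": 0,"z": 0,"turn": 0,"gripper": -1}
    - {"x": 0,"y": 0,"z": 0,"turn": 0,"gripper": -1}
    - {"x": 0,"y": 0,"z": 0,"turn": 0,"gripper": -1}

```text
clock: 61.0
eef_pos: [413.6, 173.9, 4.9]
tool_rot: [-2.116, -2.322, -0.0]
force: [0.9, -0.7, 0.2]
finger_gap: 13.4
finger_force: 45.0
```

Call:
carry_out:
  rows:
    - {"x": 0,"y": 0,"z": -0.01,"turn": 0,"gripper": -1}
    - {"x": 0,"y": 0,"z": -0.03,"turn": 0,"gripper": -1}
    - {"x": -0.0295,"y": 0.0143,"z": 0,"turn": 0,"gripper": -1}
    - {"x": 0,"y": 0,"z": 0,"turn": 8.5,"gripper": -1}
    - {"x": 0,"y": 0,"z": 0,"turn": 8.5,"gripper": -1}
    - {"x": 0,"y": 0,"z": 0,"turn": 8.5,"gripper": -1}
    - {"x": 0,"y": 0,"z": 0,"turn": 8.5,"gripper": -1}
    - {"x": 0,"y": 0,"z": 0,"turn": 8.5,"gripper": -1}

```text
clock: 61.8
eef_pos: [430.8, 145.8, 45.6]
tool_rot: [2.818, 1.388, 0.001]
force: [-0.3, -0.0, -1.2]
finger_gap: 13.6
finger_force: 45.0
```

Call:
carry_out:
  rows:
    - {"x": 0,"y": 0,"z": 0,"turn": 8.5,"gripper": -1}
    - {"x": 0,"y": 0,"z": 0,"turn": 8.5,"gripper": -1}
    - {"x": 0,"y": 0,"z": 0,"turn": 8.5,"gripper": -1}
    - {"x": 0,"y": 0,"z": 0,"turn": 8.5,"gripper": -1}
    - {"x": 0,"y": 0,"z": 0.01,"turn": 0,"gripper": -1}
    - {"x": 0,"y": 0,"z": 0.01,"turn": 0,"gripper": -1}
    - {"x": 0,"y": 0,"z": 0,"turn": 0,"gripper": -1}
    - {"x": 0,"y": 0,"z": 0,"turn": 0,"gripper": -1}

```text
clock: 62.6
eef_pos: [429.8, 145.6, 24.1]
tool_rot: [3.099, 0.515, -0.003]
force: [-0.9, -0.2, -0.5]
finger_gap: 13.5
finger_force: 45.0
```

```bash
python3 - <<'E'
from look import *
HSV["blue"]=((100,90,20),(130,255,255))
to(430.5,146,25.2,-71.1)
o=look("30",("wrist",),())
i,im=o["wrist"]; m=mask(im,"blue")[:70]
for r in range(0,50,6):
    u=np.nonzero(m[r,200:450])[0]+200
    if len(u): print(r,u.min(),u.max(),(u.min()+u.max())/2)
print([int(np.nonzero(m[:,c])[0].max()) for c in range(290,350,10)])
old=cv2.imread("pics/wrist17.png"); g=cv2.cvtColor(im,cv2.COLOR_RGB2GRAY); go=cv2.cvtColor(old,cv2.COLOR_BGR2GRAY)
for r in (96,102,105,108,111,114,150,200): print(r,g[r,300:336:3],go[r,300:336:3])
E
```

```text
t 62.6 at [429.8 145.6  24.1] tool-y yaw -71.11 go tool [ 0.7 -0.1 -1.1] turn -0.01
62.6 [429.8 145.6  24.1] [  18.9    0.1 -180. ] 13.528262933670943 44.99908268451691 [-0.9 -0.2 -0.5]
0 271 371 321.0
6 271 371 321.0
12 271 370 320.5
18 272 370 321.0
24 273 369 321.0
30 274 369 321.5
36 278 364 321.0
42 281 360 320.5
[43, 43, 43, 43, 44, 44]
96 [211 214 211 213 210 213 211 213 214 210 210 213] [213 216 213 213 214 215 215 215 213 215 213 212]
102 [213 213 213 214 213 212 213 214 212 214 212 212] [212 213 215 213 214 213 215 213 213 215 215 212]
105 [215 210 210 196 187 189 186 184 206 215 213 203] [213 213 213 214 213 210 214 211 214 216 214 177]
108 [215 213 201 162 194 211 199 159 161 212 211 138] [216 213 207 160 183 197 188 159 180 211 213 142]
111 [215 213 198 164 200 218 200 166 158 213 211 185] [212 211 200 161 198 216 201 166 153 213 204 155]
114 [214 213 200 163 203 218 201 161 159 214 213 212] [215 213 202 160 199 216 202 170 152 215 209 190]
150 [214 213 203 171 205 218 195 160 169 215 215 182] [213 217 205 169 203 218 199 163 157 214 216 181]
200 [215 213 210 179 208 210 194 150 183 214 216 206] [217 215 207 172 203 213 192 153 182 214 193 132]
```

Call:
carry_out:
  rows:
    - {"x": 0,"y": 0.0018,"z": 0,"turn": 0,"gripper": -1}
    - {"x": 0.01,"y": 0,"z": 0,"turn": 0,"gripper": -1}
    - {"x": 0.01,"y": 0,"z": 0,"turn": 0,"gripper": -1}
    - {"x": 0.005,"y": 0,"z": 0,"turn": 0,"gripper": -1}
    - {"x": 0.002,"y": 0,"z": 0,"turn": 0,"gripper": -1}
    - {"x": 0,"y": 0,"z": 0,"turn": 0,"gripper": -1}
    - {"x": 0,"y": 0,"z": 0,"turn": 0,"gripper": -1}

```text
clock: 63.35
eef_pos: [456.1, 152.7, 24.5]
tool_rot: [3.099, 0.513, -0.002]
force: [-2.1, -0.8, 1.0]
finger_gap: 13.3
finger_force: 45.0
```

Call:
carry_out:
  rows:
    - {"x": 0.0015,"y": 0,"z": 0,"turn": 0,"gripper": -1}
    - {"x": 0.001,"y": 0,"z": 0,"turn": 0,"gripper": -1}
    - {"x": 0,"y": 0,"z": 0,"turn": 0,"gripper": -1}
    - {"x": 0,"y": 0,"z": 0,"turn": 0,"gripper": -1}

```text
clock: 63.75
eef_pos: [458.4, 153.4, 24.6]
tool_rot: [3.099, 0.513, -0.002]
force: [-3.9, -1.4, 1.1]
finger_gap: 13.4
finger_force: 45.0
```

Call:
carry_out:
  rows:
    - {"x": 0.001,"y": 0,"z": 0,"turn": 0,"gripper": -1}
    - {"x": 0.001,"y": 0,"z": 0,"turn": 0,"gripper": -1}
    - {"x": 0,"y": 0,"z": 0,"turn": 0,"gripper": -1}
    - {"x": 0,"y": 0,"z": 0,"turn": 0,"gripper": -1}

```text
clock: 64.15
eef_pos: [458.5, 153.6, 24.0]
tool_rot: [3.099, 0.513, -0.008]
force: [-8.0, -3.8, 2.6]
finger_gap: 13.5
finger_force: 45.0
```

Button is bottomed (force rises with no travel). One more push, retreat, return the stylus.

Call:
carry_out:
  rows:
    - {"x": 0.0015,"y": 0,"z": 0,"turn": 0,"gripper": -1}
    - {"x": 0,"y": 0,"z": 0,"turn": 0,"gripper": -1}
    - {"x": 0,"y": 0,"z": 0,"turn": 0,"gripper": -1}
    - {"x": -0.005,"y": 0,"z": 0,"turn": 0,"gripper": -1}
    - {"x": -0.015,"y": 0,"z": 0,"turn": 0,"gripper": -1}
    - {"x": -0.015,"y": 0,"z": 0,"turn": 0,"gripper": -1}
    - {"x": 0,"y": 0,"z": -0.02,"turn": 0,"gripper": -1}
    - {"x": 0,"y": 0,"z": 0,"turn": -8.5,"gripper": -1}

```text
clock: 64.95
eef_pos: [432.3, 144.4, 47.4]
tool_rot: [-3.051, -0.746, -0.012]
force: [1.2, 0.4, -0.5]
finger_gap: 13.4
finger_force: 45.0
```

Call:
carry_out:
  rows:
    - {"x": 0,"y": 0,"z": 0,"turn": -8.5,"gripper": -1}
    - {"x": 0,"y": 0,"z": 0,"turn": -8.5,"gripper": -1}
    - {"x": 0,"y": 0,"z": 0,"turn": -8.5,"gripper": -1}
    - {"x": 0,"y": 0,"z": 0,"turn": -8.5,"gripper": -1}
    - {"x": 0,"y": 0,"z": 0,"turn": -8.5,"gripper": -1}
    - {"x": 0,"y": 0,"z": 0,"turn": -8.5,"gripper": -1}
    - {"x": 0,"y": 0,"z": 0,"turn": -8.5,"gripper": -1}
    - {"x": 0,"y": 0,"z": 0,"turn": -8.5,"gripper": -1}

```text
clock: 65.75
eef_pos: [431.2, 144.1, 45.7]
tool_rot: [2.108, 2.327, 0.006]
force: [-0.4, -0.4, 0.7]
finger_gap: 13.5
finger_force: 45.0
```

Call:
carry_out:
  rows:
    - {"x": 0,"y": 0,"z": 0,"turn": 0,"gripper": -1}
    - {"x": 0,"y": 0,"z": 0,"turn": 0,"gripper": -1}

```text
clock: 65.95
eef_pos: [430.4, 143.9, 45.4]
tool_rot: [2.12, 2.317, 0.003]
force: [0.6, 0.3, -1.2]
finger_gap: 13.4
finger_force: 45.0
```

```bash
python3 - <<'E'
from look import *
to(412,177,5.5,5.3)
look("31",("wrist",),(("yellow",60),))
E
```

```text
t 65.95 at [430.4 143.9  45.4] tool-y yaw 5.1 go tool [ 34.6 -15.5  39.9] turn -0.2
65.95 [430.4 143.9  45.4] [ 95.1  -0.  179.9] 13.418370716727956 44.99895751476288 [ 0.6  0.3 -1.2]
wrist yellow 27.0 [385.7 424.4] [23.  4.] 84 [462.4 104.5]
wrist yellow 4878.5 [315.5 315.5] [149.  35.] 90 [428.6 153.2]
```

Call:
carry_out:
  rows:
    - {"x": 0.0175,"y": -0.0075,"z": 0.01,"turn": 0,"gripper": -1}
    - {"x": 0.0175,"y": -0.0075,"z": 0.01,"turn": 0,"gripper": -1}
    - {"x": 0,"y": 0,"z": 0.01,"turn": 0,"gripper": -1}
    - {"x": 0,"y": 0,"z": 0.0085,"turn": 0,"gripper": -1}
    - {"x": 0,"y": 0,"z": 0.001,"turn": 0,"gripper": -1}
    - {"x": 0,"y": 0,"z": 0,"turn": 0,"gripper": -1}
    - {"x": 0,"y": 0,"z": 0,"turn": 0,"gripper": -1}

```text
clock: 66.7
eef_pos: [411.5, 176.5, 5.3]
tool_rot: [2.117, 2.321, 0.0]
force: [0.5, -0.1, -1.1]
finger_gap: 13.5
finger_force: 45.0
```

Call:
carry_out:
  rows:
    - {"x": 0,"y": 0,"z": 0,"turn": 0,"gripper": -0.4}
    - {"x": 0,"y": 0,"z": 0,"turn": 0,"gripper": -0.4}
    - {"x": 0,"y": 0,"z": 0,"turn": 0,"gripper": -0.4}
    - {"x": 0,"y": 0,"z": -0.02,"turn": 0,"gripper": -0.4}
    - {"x": 0,"y": 0,"z": -0.04,"turn": 0,"gripper": -0.4}
    - {"x": 0,"y": 0,"z": -0.05,"turn": 0,"gripper": -0.4}
    - {"x": 0,"y": 0,"z": -0.05,"turn": 0,"gripper": -0.4}
    - {"x": 0,"y": 0,"z": -0.03,"turn": 0,"gripper": -0.4}

```text
clock: 67.5
eef_pos: [412.7, 177.5, 199.8]
tool_rot: [2.115, 2.32, 0.008]
force: [0.6, 0.7, -0.7]
finger_gap: 26.5
finger_force: 0.0
```

Call:
carry_out:
  rows:
    - {"x": 0,"y": 0,"z": 0,"turn": 0,"gripper": 0}
    - {"x": 0,"y": 0,"z": 0,"turn": 0,"gripper": 0}
    - {"x": 0,"y": 0,"z": 0,"turn": 0,"gripper": 0}

```text
clock: 67.8
eef_pos: [409.9, 176.5, 193.6]
tool_rot: [-2.115, -2.321, 0.004]
force: [-0.3, -0.5, 0.3]
finger_gap: 43.6
finger_force: 0.0
```

```bash
python3 - <<'E'
from look import *
o=look("32",("side","scene","wrist"),(("yellow",17),("orange",64)))
i,im=o["scene"]
for a,k in blobs(im,"brass"):
    r=cv2.minAreaRect(k)[0]
    if 390<r[0]<450 and 180<r[1]<260: print("on pan",a,cast(i,r,76))
    if r[0]<300 and r[1]>280: print("elsewhere",a,r)
E
```

```text
67.8 [409.9 176.5 193.6] [  95.3    0.  -179.8] 43.64830581498974 0.0 [-0.3 -0.5  0.3]
side yellow 51.0 [259.1 220.2] [15.5  4.4] 72 [411.3 177.4]
scene yellow 72.0 [320.5 217. ] [ 3.5 21.9] 45 [412.4 176.4]
wrist yellow 1119.0 [318.5 210. ] [80. 15.] 90 [410.3 178.1]
on pan 72.0 [[680.8 237.4  76. ]]
on pan 68.0 [[619.8 219.7  76. ]]
on pan 62.5 [[659.5 312.3  76. ]]
on pan 61.0 [[603.6 293.7  76. ]]
```

```bash
python3 - <<'E'
from look import *
for n in ("scene","side"):
    im=cv2.imread(f"pics/{n}32.png")[:,:,::-1].copy(); i=camera_info(n)
    m=(mask(im,"orange")|mask(im,"brass")); p=proj(i,[[475,9,40]])[0].astype(int); w=m[p[1]-15:p[1]+15,p[0]-12:p[0]+12]; v,u=np.nonzero(w); print(n,len(v),cast(i,[(u.mean()+p[0]-12,v.mean()+p[1]-15)],40))
print(hand_in())
E
```

```text
scene 44 [[476.5   7.3  40. ]]
side 1 [[492.7  48.2  40. ]]
the job is handed in; nothing more can be done
None
```

The job is handed in after about 68 s of robot time: all four weights were raked out and now lie on the pan, the button was pressed to its stop with the pan empty and again with the weights on it, the rake is upright on its grey sheet, the stylus is on its blue mat, and no other item was handled.

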